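# Warm the clamping cauls on the glue warmer

### The job

Get the clamping cauls warming for the next glue-up: first lift the glue pot by its handle off the warmer and stand it upright in the middle of the cork pad, then lay every wooden caul on the bench flat across the warmer's two bearers, square to them, roughly centred and side by side (not stacked). Only when all cauls are lying there, turn the heat knob so that its white pointer stands at the red mark. Never tip the pot over, and leave the mallet, hat block and wax tin where they are.

Things in the scene. Friction and masses are not known exactly. Their poses are not given: they have to be found in the camera images.
- warmer: glue warmer fixed to the bench: blue housing 40 mm high, x -85 to 85, y -135 to 135 mm, plus a 150 mm wide knob panel reaching forward to x = -215 mm. Round dark hot plate, 100 mm across, top at 50 mm. Origin on the bench under the plate's centre; z up, x from the knob towards the plate, y to the left seen from the knob.
- bearer_near (a point): middle of the flat top of the near bearer, an aluminium ridge 25 mm wide and 270 mm long along the warmer's y, at warmer x = -67.5 mm, y = 0; its top is 78 mm above the bench.
- bearer_far (a point): the same for the far bearer, at warmer x = +67.5 mm; 110 mm are clear between the two bearers, with the hot plate between.
- knob (a joint): angle in rad of the black heat knob on the warmer's panel. 0: its white pointer stands at the red mark on the panel (towards the warmer's +y); positive is anticlockwise from above. Starts between -2.0 and -0.8, turns from -2.4 to 0.7 with light friction (0.04 N m), stays where it is left, no clicks.
- knob_top (a point): centre of the knob's top, on its upright axis, 78 mm above the bench (at warmer x = -175 mm, y = 0; does not turn). The knob is an upright finger bar 48 mm long, 14 mm thick, 30 mm high, on a disc 50 mm across whose top is 48 mm above the bench. The bar lies along the pointer: at joint 0 along the warmer's y.
- pot: lidded steel glue pot, 88 mm across, 86 mm high, about 0.45 kg, at the start on the hot plate between the bearers. A straight round wooden handle 14 mm thick runs along the pot's y, its axis 125 mm above the underside, over the middle of the lid, between two posts 63 mm apart; 32 mm clear below it. Origin at the centre of the underside, z up.
- pad: round cork pad, 150 mm across, 6 mm thick, fixed on the bench; origin at the centre of its underside.
- caul1: clamping caul: a plain square wooden bar 220 x 24 x 24 mm, about 0.08 kg; origin at the centre of the bar, x along its length. Starts flat on the bench, roughly pointing away from the robot, or is absent (3 to 5 of the five are there).
- caul2: clamping caul: a plain square wooden bar 220 x 24 x 24 mm, about 0.08 kg; origin at the centre of the bar, x along its length. Starts flat on the bench, roughly pointing away from the robot, or is absent (3 to 5 of the five are there).
- caul3: clamping caul: a plain square wooden bar 220 x 24 x 24 mm, about 0.08 kg; origin at the centre of the bar, x along its length. Starts flat on the bench, roughly pointing away from the robot, or is absent (3 to 5 of the five are there).
- caul4: clamping caul: a plain square wooden bar 220 x 24 x 24 mm, about 0.08 kg; origin at the centre of the bar, x along its length. Starts flat on the bench, roughly pointing away from the robot, or is absent (3 to 5 of the five are there).
- caul5: clamping caul: a plain square wooden bar 220 x 24 x 24 mm, about 0.08 kg; origin at the centre of the bar, x along its length. Starts flat on the bench, roughly pointing away from the robot, or is absent (3 to 5 of the five are there).
- mallet: bystander: turned wooden carver's mallet standing upright, 84 mm across, 200 mm high; origin at the centre of its underside.
- hatblock: bystander: round wooden hat block, 120 mm across, 80 mm high, on the bench between the robot and the work; origin at the centre of its underside.
- waxtin: bystander: wax tin, 70 mm across, 60 mm high, on the bench between the robot and the work; origin at the centre of its underside.
Things that resemble listed ones, but are neither listed nor needed, are in the scene too. What is shaped like the caul4 but blue is not meant.

How it is judged:
On the way, in this order (a step that is already met when the one before it is completed fails the run):
1. the glue pot stands upright in the middle of the cork pad, released (horizontal distance between pot and pad below 0.03 m and angle between pot's own z axis and vertical below 0.08 rad and z of pot in the frame of pad between 0 and 0.012 m and linear speed of pot below 0.02 m/s and contact force between the fingers and pot below 0.1 N), for 0.2 s.
2. all cauls present lie flat across the two bearers, released (x of caul1 in the frame of warmer between -0.025 and 0.025 m and y of caul1 in the frame of warmer between -0.13 and 0.13 m and z of caul1 in the frame of warmer between 0.084 and 0.096 m and angle between the x axis of each of caul1, caul2, caul3, caul4, caul5 and the x axis of warmer, either way round below 0.2 rad and linear speed of each of caul1, caul2, caul3, caul4, caul5 below 0.02 m/s and contact force between the fingers and caul1 below 0.1 N and x of caul2 in the frame of warmer between -0.025 and 0.025 m and y of caul2 in the frame of warmer between -0.13 and 0.13 m and z of caul2 in the frame of warmer between 0.084 and 0.096 m and contact force between the fingers and caul2 below 0.1 N and x of caul3 in the frame of warmer between -0.025 and 0.025 m and y of caul3 in the frame of warmer between -0.13 and 0.13 m and z of caul3 in the frame of warmer between 0.084 and 0.096 m and contact force between the fingers and caul3 below 0.1 N and x of caul4 in the frame of warmer between -0.025 and 0.025 m and y of caul4 in the frame of warmer between -0.13 and 0.13 m and z of caul4 in the frame of warmer between 0.084 and 0.096 m and contact force between the fingers and caul4 below 0.1 N and x of caul5 in the frame of warmer between -0.025 and 0.025 m and y of caul5 in the frame of warmer between -0.13 and 0.13 m and z of caul5 in the frame of warmer between 0.084 and 0.096 m and contact force between the fingers and caul5 below 0.1 N), for 0.2 s.
3. the knob's pointer is at the red mark (value of joint knob between -0.12 and 0.12 rad and velocity of joint knob between -0.05 and 0.05 rad/s), for 0.2 s.
At the end, for the whole second after the job is handed in: Pot upright on the cork pad, within 30 mm of its centre; every caul present in one layer on both bearers, its middle within 25 mm of the midline and 130 mm of the plate centre along them, square within 0.2 rad; knob within 0.12 rad of the red mark; all released and at rest (all of step 1 and all of step 2 and all of step 3); the robot touches nothing.
It fails at once if the pot is tipped over (angle between pot's own z axis and vertical above 0.7 rad).
It fails at once if the mallet is moved (distance of mallet from where it was at the start of the episode above 0.03 m).
It fails at once if the hatblock is moved (distance of hatblock from where it was at the start of the episode above 0.03 m).
It fails at once if the waxtin is moved (distance of waxtin from where it was at the start of the episode above 0.03 m).
Of caul1, caul2, caul3, caul4, caul5 only 3 to 5 are there at a start; the rules pass over those that are not, and their reading is None.
At some moment in a run one of caul1, caul2, caul3, caul4, caul5 may be knocked a few centimetres aside while the robot is not near it.
It also fails if it takes over 210 s, if anything falls off the work surface, if the arm or the gripper's body presses on something with over 40 N, if the wrist force passes 120 N, or if a joint passes its speed limit or range.

### The arm

A 7-joint arm with a two-finger parallel gripper is mounted at the origin on the work surface. World frame = base frame: x ahead of the robot, y to its left, z up, the work surface at z = 0. Lengths are in m, angles in rad, forces in N, time in s.
With the tool pointing down it reaches from about 0.425 to 0.875 m from the base axis. Payload 9.9 kg.
Tool frame: the origin (TCP) lies midway between the tips of the shut fingers; the grasp point (between the pads) lies hold_point_z behind it (hold_point_z is the distance from the TCP to the grasp point, in m); z points along the fingers, y is the direction in which the jaws open and shut (so a half turn about z gives the same grasp; the last joint's range is limited). The gripper opens to 85 mm and grips with 20 to 120 N. Pads are 22 mm wide; open, the fingers measure 114 mm over their backs; the gripper's body (76 mm by 85 mm) begins 54 mm behind the grasp point. The pads swing forward as they close: fully open they stand 13 mm farther back than shut.
Start: joints at [1.085, 0.576, 0.025, 1.437, -0.015, 1.129, -0.057], TCP at [0.264, -0.621, 0.231] pointing down, gripper open.
Joint ranges: [-2.76, 2.76], [-0.34, 2.15], [-1.52, 1.57], [0.19, 2.46], [-1.09, 4.23], [0.17, 1.99], [-2.82, 2.82]. Speed limits (rad/s): [2.22, 2.22, 3.01, 3.01, 3.14, 3.14, 3.14].

### API

Orientations are given as a unit quaternion [w, x, y, z].
In Python, from bench import sense, capture, calibration, close_job, hold_point_z gives the robot as it stands.
- The arm moves only by the tool step_arm, never from a script. Its argument "motion" is a list of rows, each a list of 3 entries, a list of its own where there are three numbers: the shift along the tool's x, y, z in mm, then the turn, a rotation vector about the tool's x, y, z in degrees, then the opening, from 0 (shut) to 1 (fully open). A call has 1 to 20 rows; each row is the pose to reach, as a shift and turn from the pose measured when the call began, along the tool's axes at that moment; what a row does not reach only later rows make up. A row lasts 1/12 s, in which the tool goes at most 41.7 mm and 7.16 degrees, less where a joint would pass 70% of its speed; a pose out of reach is approached as far as the arm can. A call with a gripper value outside its range is refused whole. The fingers move at their own pace and stop on an object; "force" is the grip in N (left out, the last holds). Time passes only in rows, so rows that repeat a pose let the fingers close. It gives the time, the measured TCP pose, the force and the opening at its end, in the units of the state.
- sense(): the state, without advancing time (a new reading comes with each control period).
- capture(name): name is "scene" or "top"; returns the picture (420x560x3 uint8, blue, green, red); there is no depth.
- calibration(name): a dict with "intrinsics" (3x3 intrinsics, pixels), "extrinsics" (4x4, takes a point from world to camera coordinates). Camera axes: x right, y down, z forward; pixel columns grow to the right and rows downward; lengths in m; the calibration is good to about 2 mm. A picture is of the moment at which its call begins. calibration takes no time and is no camera call.
- close_job(): hands the job in, once; it reports no verdict.
The state is a dict: "time_s": time; "q": joint angles; "qd": joint speeds; "joint_efforts": joint torques, N m; "tool_pos": TCP position; "tool_rot": TCP orientation; "ft_force": force on the tool from outside, world axes, zero at the start; "torque": the same for the moment, N m; "gripper_width": finger opening in m.
Only numpy, scipy, OpenCV 4.12 (cv2) and the standard library are available. Lean on these libraries where they do the work, as an engineer would, in place of code of your own. Each camera call takes 0.05 s, during which the arm holds its last target.

## Working session

There is one attempt and no reset: what is moved stays moved. The work goes in short steps, Python scripts to look and compute and a tool call to move; the robot and the scene stay as the last step left them, time stands still between calls to the robot, and variables do not carry over. Pictures are saved under pics/ and viewed, and the job is handed in when it is done.

Besides the shell and the picture viewer there is one more tool, called after ">>>" as name([rows], argument=value, ...), one row to a line, values as JSON. step_arm: Moves the arm, as the interface text tells. Its arguments: {"type":"object","properties":{"motion":{"type":"array","items":{"type":"array"}},"force":{"type":"number"}},"required":["motion"]}

```bash
ls; mkdir -p pics; python3 - <<'E'
from bench import *
import cv2
print(sense()); print(hold_point_z if not callable(hold_point_z) else hold_point_z())
for n in ("scene","top"):
    cv2.imwrite(f"pics/{n}0.png",capture(n)); c=calibration(n); print(n,c)
E
```

```text
pics
{'time_s': 0.0, 'q': array([ 1.0852242 ,  0.57652337,  0.02484061,  1.4378865 , -0.0150114 ,
        1.12893453, -0.05652199]), 'qd': array([-0.00194662,  0.00108452,  0.00011727, -0.00037837, -0.0004196 ,
       -0.00047856,  0.00079094]), 'joint_efforts': array([-5.11286926e-04, -7.65742993e+01,  2.25096054e+00, -2.85956490e+01,
        1.55119324e-02,  1.29692288e-02,  2.51939406e-05]), 'tool_pos': array([ 0.26380747, -0.62085874,  0.230456  ]), 'tool_rot': array([-7.60271837e-04,  9.79888819e-01,  1.99542700e-01, -1.90039763e-04]), 'ft_force': array([-0.25283298, -0.36082084, -0.80186733]), 'torque': array([0.00816266, 0.02045766, 0.02701642]), 'gripper_width': 0.08545044981270679}
0.0187
scene {'intrinsics': array([[540.178452  ,   0.        , 283.99949057],
       [  0.        , 540.178452  , 197.44668777],
       [  0.        ,   0.        ,   1.        ]]), 'extrinsics': array([[ 0.70957655,  0.70450944, -0.01294463, -0.40511172],
       [ 0.59864711, -0.61243884, -0.51627542, -0.24588957],
       [-0.3716487 ,  0.35858767, -0.85632478,  1.68528412],
       [ 0.        ,  0.        ,  0.        ,  1.        ]])}
top {'intrinsics': array([[520.32531235,   0.        , 273.87394647],
       [  0.        , 520.32531235, 205.89815488],
       [  0.        ,   0.        ,   1.        ]]), 'extrinsics': array([[ 3.02145041e-04, -9.99999746e-01,  6.45769046e-04,
         2.95880050e-02],
       [-9.94820392e-01, -3.66221075e-04, -1.01647693e-01,
         5.11952641e-01],
       [ 1.01647903e-01, -6.11711870e-04, -9.94820250e-01,
         1.84188556e+00],
       [ 0.00000000e+00,  0.00000000e+00,  0.00000000e+00,
         1.00000000e+00]])}
```

View pics/scene0.png

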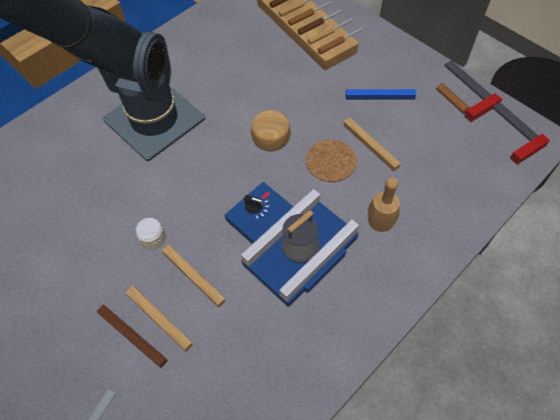

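View pics/top0.png

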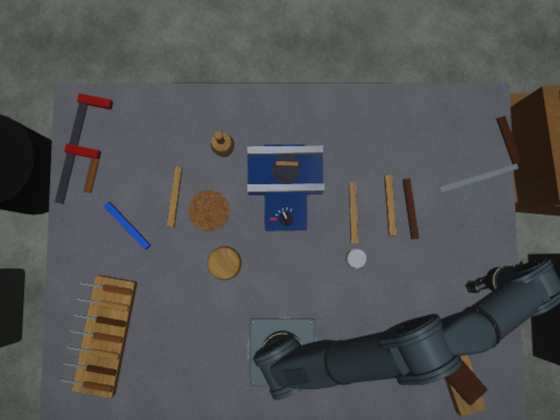

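The scene view shows light bars at about (372,143), (193,275) and (158,317), a dark bar at (131,335), the pot at (300,237) and the pad at (331,160). The blue bar at (380,94) is the decoy. Next I'll measure them.

```bash
cat > h.py <<'E'
import numpy as np, cv2
from bench import *
from scipy.spatial.transform import Rotation as R
def ray(name,uv,z):
    c=calibration(name);K=c["intrinsics"];T=c["extrinsics"]
    d=T[:3,:3].T@np.linalg.inv(K)@np.array([uv[0],uv[1],1.]);o=-T[:3,:3].T@T[:3,3]
    return o+d*(z-o[2])/d[2]
def px(name,p):
    c=calibration(name);q=c["extrinsics"][:3,:3]@np.array(p)+c["extrinsics"][:3,3];q=c["intrinsics"]@q
    return q[:2]/q[2]
def crop(name,im,x0,y0,x1,y1,s,out):
    cv2.imwrite(out,cv2.resize(im[y0:y1,x0:x1],None,fx=s,fy=s,interpolation=cv2.INTER_CUBIC))
def bars(im,name,z,lo,hi,amin=200):
    h=cv2.cvtColor(im,cv2.COLOR_BGR2HSV);m=cv2.inRange(h,lo,hi)
    cs,_=cv2.findContours(m,cv2.RETR_EXTERNAL,cv2.CHAIN_APPROX_NONE)
    for c in cs:
        if cv2.contourArea(c)<amin: continue
        P=np.array([ray(name,p[0],z)[:2] for p in c])
        (cx,cy),(w,l),a=cv2.minAreaRect((P*1000).astype(np.float32))
        if w>l: a+=90;w,l=l,w
        a=(a+90+90)%180-90
        u=c[:,0].mean(0)
        print(name,u.round(),"c",round(cx),round(cy),"wl",round(w),round(l),"ang",round(a,1))
E
python3 - <<'E'
from h import *
t=cv2.imread("pics/top0.png");s=cv2.imread("pics/scene0.png")
for n,im in(("top",t),("scene",s)):
    print("wood");bars(im,n,0.024,(8,90,60),(25,255,255),150)
    print("dark");bars(im,n,0.024,(0,90,20),(14,255,110),100)
h=cv2.cvtColor(t,cv2.COLOR_BGR2HSV)
for p in [(353,212),(390,205),(410,208),(175,196),(209,210),(508,140),(127,225)]: print(p,h[p[1],p[0]])
crop("top",t,160,120,440,290,2.8,"pics/c1.png")
crop("s",s,220,170,380,310,4,"pics/c2.png")
for p in [(285,169)]:print(ray("top",p,0.13))
E
```

```text
wood
top [466. 402.] c -152 -641 wl 93 108 ang 16.8
top [100. 340.] c 56 626 wl 143 405 ang -9.8
top [224. 263.] c 308 207 wl 113 114 ang -90.0
top [208. 210.] c 497 266 wl 144 144 ang 0.5
top [353. 212.] c 489 -254 wl 24 213 ang 1.1
top [411. 208.] c 504 -463 wl 22 215 ang 6.9
top [390. 205.] c 516 -388 wl 25 218 ang 3.1
top [174. 196.] c 547 388 wl 25 217 ang -6.7
top [ 91. 175.] c 625 692 wl 28 122 ang -11.3
top [222. 143.] c 744 219 wl 80 85 ang 0.0
top [555. 139.] c 749 -977 wl 63 427 ang -3.2
dark
top [ 97. 386.] c -117 642 wl 19 103 ang 80.1
top [101. 370.] c -62 633 wl 20 102 ang 80.3
top [466. 383.] c -109 -638 wl 91 123 ang 39.8
top [107. 337.] c 49 614 wl 20 101 ang 80.0
top [110. 321.] c 105 605 wl 20 102 ang 79.9
top [117. 289.] c 215 586 wl 19 104 ang 80.7
top [411. 208.] c 504 -462 wl 24 216 ang 7.0
top [ 89. 166.] c 637 704 wl 98 144 ang 4.7
top [536. 158.] c 707 -889 wl 180 463 ang 5.7
woodTraceback (most recent call last):
  File "<stdin>", line 4, in <module>
  File "h.py", line 18, in bars
    P=np.array([ray(name,p[0],z)[:2] for p in c])
                ~~~^^^^^^^^^^^^^
  File "h.py", line 5, in ray
    c=calibration(name);K=c["intrinsics"];T=c["extrinsics"]
ValueError: time passes only in moves, steps and waits
```

```bash
sed -i 's/^def ray/CAL={n:calibration(n) for n in ("scene","top")}\ndef ray/; s/c=calibration(name);/c=CAL[name];/' h.py
python3 - <<'E'
from h import *
t=cv2.imread("pics/top0.png");s=cv2.imread("pics/scene0.png")
bars(s,"scene",0.024,(8,90,60),(25,255,255),150)
bars(t[:,:],"top",0.0,(0,0,0),(1,1,1),150)
h=cv2.cvtColor(t,cv2.COLOR_BGR2HSV)
for p in [(353,212),(390,205),(410,208),(175,196),(209,210),(508,140),(127,225)]: print(p,h[p[1],p[0]])
for p in [(500,120),(516,162)]: print(ray("top",p,.024))
crop("top",t,160,120,440,290,2.8,"pics/c1.png")
crop("top",t,430,70,560,220,4,"pics/c3.png")
crop("s",s,220,170,380,310,4,"pics/c2.png")
E
```

```text
scene [132. 335.] c 509 -466 wl 22 218 ang 6.8
scene [159. 318.] c 523 -392 wl 24 222 ang 3.1
scene [193. 275.] c 497 -259 wl 25 224 ang 0.4
scene [385. 205.] c 711 249 wl 79 171 ang -51.4
scene [331. 160.] c 510 254 wl 143 145 ang -45.8
scene [371. 143.] c 553 381 wl 33 224 ang -6.8
scene [270. 130.] c 305 210 wl 112 152 ang -45.5
scene [452.  97.] c 620 695 wl 32 130 ang -11.2
scene [37. 56.] c -487 -111 wl 168 266 ang 0.2
scene [312.  27.] c 69 621 wl 166 409 ang -9.8
scene [104.   6.] c -514 198 wl 71 205 ang 15.0
(353, 212) [ 18 127 141]
(390, 205) [ 18 139 143]
(410, 208) [  9 146  63]
(175, 196) [ 18 137 140]
(209, 210) [ 15 147 106]
(508, 140) [ 10 166  57]
(127, 225) [110 217 179]
[ 0.82819994 -0.79702536  0.024     ]
[ 0.67249751 -0.84822967  0.024     ]
```

View pics/c1.png

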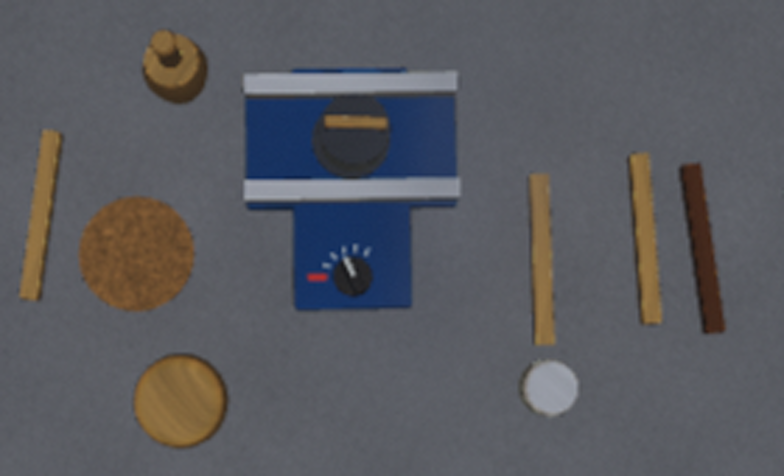

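View pics/c2.png

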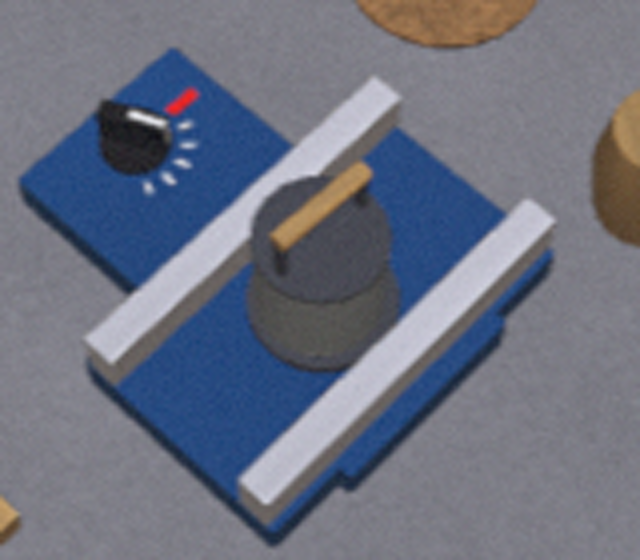

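View pics/c3.png

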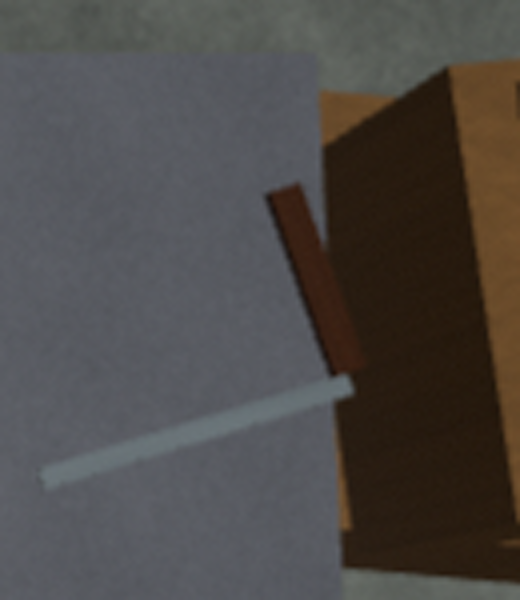

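The top view shows the warmer almost square to the world axes, with the bearers at rows 149 and 187. It also shows four wooden cauls (three light, one dark), plus a try-square lying over the table edge that isn't needed. Now I'll measure the warmer, knob, pot and pad.

```bash
python3 - <<'E'
from h import *
t=cv2.imread("pics/top0.png");s=cv2.imread("pics/scene0.png")
for n,im,roi in(("top",t,(240,140,330,235)),("scene",s,(220,170,380,310))):
    x0,y0,x1,y1=roi
    h=cv2.cvtColor(im,cv2.COLOR_BGR2HSV)
    mk=np.zeros(h.shape[:2],np.uint8);mk[y0:y1,x0:x1]=255
    for nm,lo,hi,z,a in(("bearer",(0,0,125),(179,60,255),.078,150),("red",(0,120,100),(6,255,255),.041,5),("red2",(172,120,100),(179,255,255),.041,5),("handle",(8,90,80),(25,255,255),.1825,20),("pointer",(0,0,140),(179,60,255),.078,5)):
        m=cv2.inRange(h,lo,hi)&mk
        cs,_=cv2.findContours(m,cv2.RETR_EXTERNAL,cv2.CHAIN_APPROX_NONE)
        for c in cs:
            if cv2.contourArea(c)<a or (nm=="pointer" and cv2.contourArea(c)>100):continue
            P=np.array([ray(n,p[0],z)[:2] for p in c])*1000
            r=cv2.minAreaRect(P.astype(np.float32));print(n,nm,c[:,0].mean(0).round(1),np.round(r[0]),np.round(r[1]),round(r[2],1))
    h2=cv2.inRange(h,(5,90,40),(22,255,255))
    # pad
    p=(209,210) if n=="top" else (331,160)
    cs,_=cv2.findContours(h2,cv2.RETR_EXTERNAL,cv2.CHAIN_APPROX_NONE)
    for c in cs:
        if cv2.pointPolygonTest(c,p,False)>0:
            P=np.array([ray(n,q[0],.006)[:2] for q in c])*1000;print(n,"pad",cv2.minEnclosingCircle(P.astype(np.float32)),P.mean(0))
E
```

```text
top bearer [285.3 186.8] [574. -11.] [ 23. 270.] 0.8
top bearer [284.7 148.8] [709.  -8.] [ 24. 265.] 0.8
top handle [286.5 163.1] [639. -12.] [13. 70.] 0.0
top pad ((498.8817138671875, 267.2302551269531), 74.2709732055664) [498.74714523 267.10575604]
scene bearer [299.5 240.1] [633.  -4.] [437. 398.] 44.3
scene red2 [265.  195.1] [467.  31.] [21.  8.] 88.2
scene handle [221. 300.] [ 658. -279.] [ 7. 23.] 48.3
scene handle [299.7 221.3] [644. -17.] [74. 15.] 88.2
scene handle [375.2 212.2] [752. 127.] [ 24. 102.] 39.6
scene handle [331.2 173.7] [610. 131.] [110.  33.] 44.3
scene pointer [247.2 275.5] [ 617. -177.] [19. 15.] 88.6
scene pointer [228.2 265.7] [ 566. -189.] [11. 13.] 89.0
scene pointer [256.5 199.3] [477.  -9.] [25.  5.] 23.4
scene pointer [339.7 188.7] [614. 171.] [27. 31.] 22.4
scene pointer [328.5 189.1] [597. 151.] [31. 66.] 74.3
scene pad ((501.42474365234375, 264.3808898925781), 74.84152221679688) [502.9260148  264.19257136]
```

```bash
cat >> h.py <<'E'
def go(x,y,z,yaw):
    """print shift mm (tool axes), turn deg for tool straight down with tool x at yaw (deg, world)"""
    s=sense();w,a,b,c=s["tool_rot"];A=R.from_quat([a,b,c,w])
    B=R.from_euler("z",yaw,degrees=True)*R.from_euler("x",180,degrees=True)
    d=A.inv().apply(np.array([x,y,z])/1000-s["tool_pos"])*1000
    r=(A.inv()*B).as_rotvec(degrees=True)
    print("goal",(x,y,z,yaw),"shift",d.round(1),"turn",r.round(1),"rows",round(max(np.linalg.norm(d)/41.7,np.linalg.norm(r)/7.16),1))
def st():
    s=sense();w,a,b,c=s["tool_rot"];A=R.from_quat([a,b,c,w]).as_matrix()
    print("t",round(s["time_s"],2),"pos",(s["tool_pos"]*1000).round(1),"yaw",round(np.degrees(np.arctan2(A[1,0],A[0,0])),1),"tilt",round(np.degrees(np.arccos(-A[2,2])),2),"w",round(s["gripper_width"]*1000,1),"F",s["ft_force"].round(1),"q",s["q"].round(2))
E
python3 - <<'E'
from h import *
st();go(641,-14,240,90)
E
```

```text
t 0.1 pos [ 263.8 -620.9  230.6] yaw 23.0 tilt 0.08 w 85.5 F [ 0.8 -0.4 -1. ] q [ 1.09  0.58  0.02  1.44 -0.02  1.13 -0.06]
goal (641, -14, 240, 90) shift [ 584.5 -411.    -8.9] turn [ -0.1  -0.  -67. ] rows 17.1
```

>>> step_arm([
  [[584,-411,-9],[0,0,-67],1],
  [[584,-411,-9],[0,0,-67],1],
  [[584,-411,-9],[0,0,-67],1],
  [[584,-411,-9],[0,0,-67],1],
  [[584,-411,-9],[0,0,-67],1],
  [[584,-411,-9],[0,0,-67],1],
  [[584,-411,-9],[0,0,-67],1],
  [[584,-411,-9],[0,0,-67],1],
  [[584,-411,-9],[0,0,-67],1],
  [[584,-411,-9],[0,0,-67],1],
  [[584,-411,-9],[0,0,-67],1],
  [[584,-411,-9],[0,0,-67],1],
  [[584,-411,-9],[0,0,-67],1],
  [[584,-411,-9],[0,0,-67],1],
  [[584,-411,-9],[0,0,-67],1],
  [[584,-411,-9],[0,0,-67],1],
  [[584,-411,-9],[0,0,-67],1],
  [[584,-411,-9],[0,0,-67],1],
  [[584,-411,-9],[0,0,-67],1],
  [[584,-411,-9],[0,0,-67],1],
])

```text
time_s: 1.77
tool_pos: [0.6403, -0.0139, 0.2394]
tool_rot: [-0.001, 0.707, 0.708, -0.0]
ft_force: [0.1, -0.9, 0.2]
gripper_width: 0.0858
```

```bash
python3 - <<'E'
from h import *
st();go(641,-14,158,90)
s=capture("scene");crop("s",s,220,100,420,310,3,"pics/p1.png");print(px("scene",sense()["tool_pos"]),px("top",sense()["tool_pos"]))
E
```

```text
t 1.77 pos [640.3 -13.9 239.4] yaw 90.1 tilt 0.13 w 85.8 F [ 0.1 -0.9  0.2] q [ 0.17  0.53 -0.37  1.51  0.2   1.13 -0.23]
goal (641, -14, 158, 90) shift [-0.2  0.9 81.4] turn [-0.1 -0.1  0.1] rows 2.0
[299.39440518 207.45435981] [287.95626457 159.38434875]
```

View pics/p1.png

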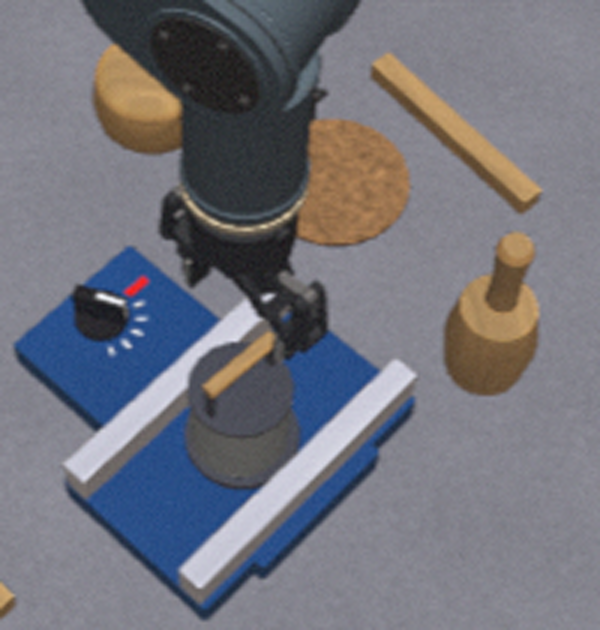

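The two fingers straddle the handle at about scene pixel (300,207), which matches the predicted tool position. Lowering now.

>>> step_arm([
  [[0,1,20],[0,0,0],1],
  [[0,1,45],[0,0,0],1],
  [[0,1,65],[0,0,0],1],
  [[0,1,81],[0,0,0],1],
  [[0,1,81],[0,0,0],1],
  [[0,1,81],[0,0,0],0],
  [[0,1,81],[0,0,0],0],
  [[0,1,81],[0,0,0],0],
  [[0,1,81],[0,0,0],0],
  [[0,1,81],[0,0,0],0],
  [[0,1,81],[0,0,0],0],
  [[0,1,81],[0,0,0],0],
  [[0,1,81],[0,0,0],0],
  [[0,1,81],[0,0,0],0],
  [[0,1,81],[0,0,0],0],
], force=60)

```text
time_s: 3.07
tool_pos: [0.6413, -0.0152, 0.1594]
tool_rot: [-0.0, 0.707, 0.707, -0.0]
ft_force: [-1.0, -1.1, 6.4]
gripper_width: 0.0119
```

```bash
python3 - <<'E'
from h import *
st()
E
```

```text
t 3.07 pos [641.3 -15.2 159.4] yaw 90.0 tilt 0.04 w 11.9 F [-1.  -1.1  6.4] q [ 0.16  0.61 -0.35  1.61  0.24  0.97 -0.27]
```

>>> step_arm([
  [[0,0,-8],[0,0,0],0],
  [[0,0,-20],[0,0,0],0],
  [[0,0,-35],[0,0,0],0],
  [[0,0,-50],[0,0,0],0],
  [[0,0,-65],[0,0,0],0],
  [[0,0,-75],[0,0,0],0],
  [[0,0,-80],[0,0,0],0],
  [[0,0,-80],[0,0,0],0],
])

```text
time_s: 3.73
tool_pos: [0.6417, -0.0151, 0.2407]
tool_rot: [0.0, 0.707, 0.707, 0.0]
ft_force: [0.1, 0.0, -5.6]
gripper_width: 0.0118
```

```bash
python3 - <<'E'
from h import *
st();go(500,264,240,90)
s=capture("scene");crop("s",s,220,100,420,310,3,"pics/p2.png")
E
```

```text
t 3.73 pos [641.7 -15.1 240.7] yaw 90.0 tilt 0.06 w 11.8 F [ 0.1  0.  -5.6] q [ 0.17  0.53 -0.37  1.51  0.2   1.13 -0.23]
goal (500, 264, 240, 90) shift [ 279.1 -141.8    0.7] turn [ 0.1 -0.  -0. ] rows 7.5
```

View pics/p2.png

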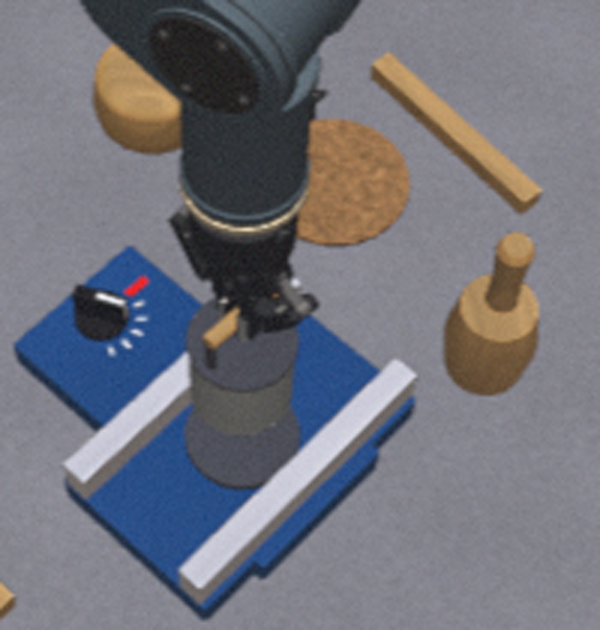

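The pot hangs upright above the plate, and the plate disc is visible at crop (242,440). I'll carry it smoothly to the pad.

>>> step_arm([
  [[5,-3,0],[0,0,0],0],
  [[17,-9,0],[0,0,0],0],
  [[35,-18,0],[0,0,0],0],
  [[57,-29,0],[0,0,0],0],
  [[80,-41,0],[0,0,0],0],
  [[103,-52,0],[0,0,0],0],
  [[126,-64,0],[0,0,0],0],
  [[149,-76,0],[0,0,0],0],
  [[172,-87,0],[0,0,0],0],
  [[195,-99,0],[0,0,0],0],
  [[217,-110,0],[0,0,0],0],
  [[238,-121,0],[0,0,0],0],
  [[256,-130,0],[0,0,0],0],
  [[269,-137,0],[0,0,0],0],
  [[277,-141,0],[0,0,0],0],
  [[279,-142,0],[0,0,0],0],
  [[279,-142,0],[0,0,0],0],
  [[279,-142,0],[0,0,0],0],
  [[279,-142,0],[0,0,0],0],
])

```text
time_s: 5.37
tool_pos: [0.5, 0.2625, 0.2395]
tool_rot: [0.0, 0.708, 0.706, -0.0]
ft_force: [-0.2, 0.2, -5.3]
gripper_width: 0.012
```

```bash
python3 - <<'E'
from h import *
st();go(500,265,117,90)
s=capture("scene");crop("s",s,220,60,420,270,3,"pics/p3.png")
E
```

```text
t 5.37 pos [500.  262.5 239.5] yaw 89.9 tilt 0.04 w 12.0 F [-0.2  0.2 -5.3] q [-0.28  0.42 -0.42  1.71  0.2   1.05 -0.77]
goal (500, 265, 117, 90) shift [2.500e+00 1.000e-01 1.225e+02] turn [-0.   0.  -0.1] rows 2.9
```

View pics/p3.png

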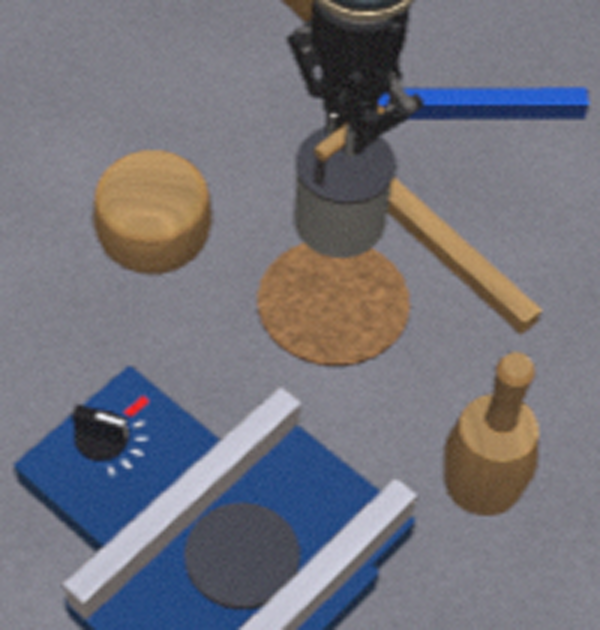

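The pot hangs above the pad. Underside at pad height means tool z of about 115.4 mm, so I'll lower to just above that.

>>> step_arm([
  [[2,0,15],[0,0,0],0],
  [[2,0,35],[0,0,0],0],
  [[2,0,60],[0,0,0],0],
  [[2,0,85],[0,0,0],0],
  [[2,0,105],[0,0,0],0],
  [[2,0,115],[0,0,0],0],
  [[2,0,119],[0,0,0],0],
  [[2,0,121],[0,0,0],0],
  [[2,0,123],[0,0,0],0],
  [[2,0,124],[0,0,0],0],
  [[2,0,124],[0,0,0],0],
  [[2,0,124],[0,0,0],0],
])

```text
time_s: 6.42
tool_pos: [0.5003, 0.2648, 0.1163]
tool_rot: [0.0, 0.708, 0.706, 0.0]
ft_force: [0.7, -0.2, -5.2]
gripper_width: 0.012
```

```bash
python3 - <<'E'
from h import *
st()
E
```

```text
t 6.42 pos [500.3 264.8 116.3] yaw 89.9 tilt 0.04 w 12.0 F [ 0.7 -0.2 -5.2] q [-0.32  0.56 -0.38  1.86  0.29  0.77 -0.85]
```

>>> step_arm([
  [[0,0,1],[0,0,0],0],
  [[0,0,1.5],[0,0,0],0],
  [[0,0,1.5],[0,0,0],0],
  [[0,0,1.5],[0,0,0],0.15],
  [[0,0,1.5],[0,0,0],0.4],
  [[0,0,1.5],[0,0,0],0.6],
  [[0,0,1.5],[0,0,0],0.8],
  [[0,0,1.5],[0,0,0],0.8],
  [[0,0,1.5],[0,0,0],0.8],
  [[0,0,1.5],[0,0,0],0.8],
  [[0,0,-5],[0,0,0],0.8],
  [[0,0,-30],[0,0,0],0.8],
  [[0,0,-60],[0,0,0],0.8],
  [[0,0,-90],[0,0,0],0.8],
  [[0,0,-130],[0,0,0],0.8],
  [[0,0,-130],[0,0,0],0.8],
  [[0,0,-130],[0,0,0],0.8],
])

```text
time_s: 7.83
tool_pos: [0.5012, 0.2655, 0.2491]
tool_rot: [0.001, 0.708, 0.706, 0.003]
ft_force: [0.8, -0.2, 0.1]
gripper_width: 0.0683
```

```bash
python3 - <<'E'
from h import *
st()
s=capture("scene");crop("s",s,220,60,420,270,3,"pics/p4.png")
t=capture("top");crop("t",t,40,100,440,300,2,"pics/p4t.png");cv2.imwrite("pics/t4.png",t);cv2.imwrite("pics/s4.png",s)
bars(t,"top",0.024,(0,90,40),(25,255,255),200)
bars(s,"scene",0.024,(0,90,40),(25,255,255),200)
E
```

```text
t 7.83 pos [501.2 265.5 249.1] yaw 89.9 tilt 0.34 w 68.3 F [ 0.8 -0.2  0.1] q [-0.28  0.42 -0.43  1.7   0.19  1.06 -0.77]
top [461. 380.] c -99 -634 wl 125 213 ang 17.2
top [100. 336.] c 55 623 wl 149 405 ang -9.8
top [215. 268.] c 288 239 wl 39 101 ang 34.4
top [353. 212.] c 489 -254 wl 24 213 ang 1.1
top [411. 209.] c 504 -462 wl 24 215 ang 6.9
top [390. 205.] c 516 -388 wl 25 218 ang 3.1
top [ 86. 163.] c 651 738 wl 130 156 ang -11.3
top [222. 143.] c 739 218 wl 83 84 ang 69.2
top [ 94. 101.] c 899 688 wl 34 128 ang 78.5
top [532. 138.] c 726 -896 wl 223 481 ang -3.2
scene [132. 336.] c 511 -465 wl 22 220 ang 6.9
scene [159. 318.] c 523 -392 wl 24 222 ang 3.0
scene [193. 275.] c 497 -259 wl 25 224 ang 0.9
scene [385. 205.] c 711 249 wl 79 171 ang -51.4
scene [330. 164.] c 515 247 wl 127 143 ang 35.4
scene [529. 149.] c 897 690 wl 38 143 ang 80.1
scene [361. 141.] c 548 339 wl 119 224 ang -6.7
scene [270. 130.] c 305 210 wl 112 152 ang -45.5
scene [469. 103.] c 650 743 wl 143 168 ang -13.2
scene [300.  22.] c 49 625 wl 167 368 ang -9.8
scene [60. 38.] c -487 12 wl 266 415 ang -90.0
```

View pics/p4.png

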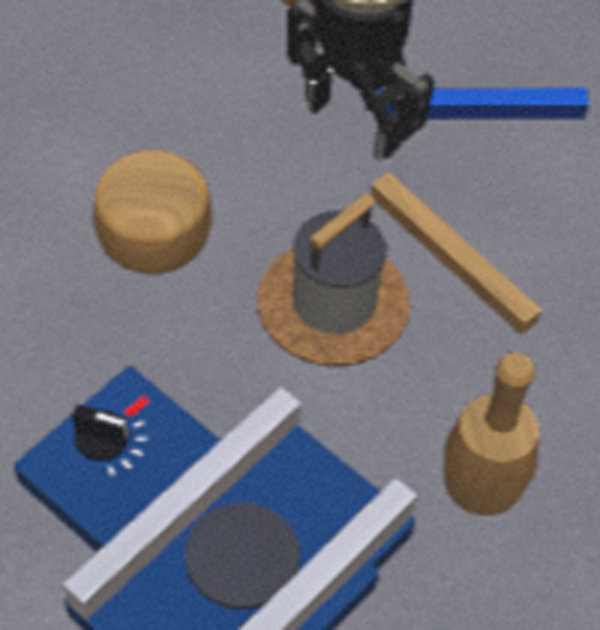

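View pics/p4t.png

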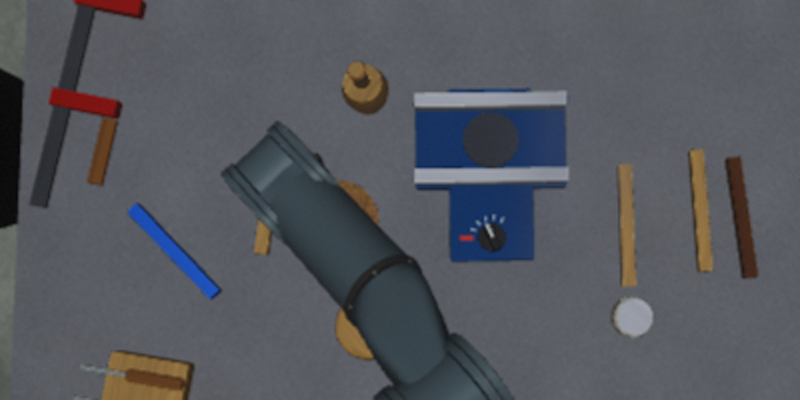

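The pot stands upright in the middle of the pad (scene about (333,152)), released. All four cauls are where they were. Next is the left caul at about (550,385), angle -6.7°.

```bash
python3 - <<'E'
from h import *
go(550,384,250,173.3)
t=cv2.imread("pics/t4.png");s=cv2.imread("pics/s4.png")
print(ray("top",(285,169.5),.05)*1000, ray("scene",(220+242/3,60+553/3),.05)*1000)
E
```

```text
goal (550, 384, 250, 173.3) shift [119.7  49.8  -3.9] turn [  0.    0.  -83.4] rows 11.7
[640.10664352  -9.89893245  50.        ] [644.47545698 -11.90835384  50.        ]
```

>>> step_arm([
  [[120,50,0],[0,0,-83.4],0.7],
  [[120,50,0],[0,0,-83.4],0.7],
  [[120,50,0],[0,0,-83.4],0.7],
  [[120,50,0],[0,0,-83.4],0.7],
  [[120,50,0],[0,0,-83.4],0.7],
  [[120,50,0],[0,0,-83.4],0.7],
  [[120,50,0],[0,0,-83.4],0.7],
  [[120,50,0],[0,0,-83.4],0.7],
  [[120,50,0],[0,0,-83.4],0.7],
  [[120,50,0],[0,0,-83.4],0.7],
  [[120,50,0],[0,0,-83.4],0.7],
  [[120,50,0],[0,0,-83.4],0.7],
  [[120,50,0],[0,0,-83.4],0.7],
  [[120,50,0],[0,0,-83.4],0.7],
])

```text
time_s: 9.1
tool_pos: [0.5499, 0.3839, 0.2446]
tool_rot: [-0.001, 0.06, 0.998, -0.001]
ft_force: [1.3, -0.2, -0.4]
gripper_width: 0.0595
```

```bash
python3 - <<'E'
from h import *
st();go(550,384,4,173.3)
E
```

```text
t 9.1 pos [549.9 383.9 244.6] yaw 173.1 tilt 0.12 w 59.5 F [ 1.3 -0.2 -0.4] q [-0.26  0.65 -0.78  1.41  0.46  1.27  0.39]
goal (550, 384, 4, 173.3) shift [ -0.5   0.5 240.6] turn [-0.1 -0.1 -0.2] rows 5.8
```

>>> step_arm([
  [[0,0,40],[0,0,0],0.7],
  [[0,0,80],[0,0,0],0.7],
  [[0,0,120],[0,0,0],0.7],
  [[0,0,155],[0,0,0],0.7],
  [[0,0,185],[0,0,0],0.7],
  [[0,0,210],[0,0,0],0.7],
  [[0,0,225],[0,0,0],0.7],
  [[0,0,235],[0,0,0],0.7],
  [[0,0,240],[0,0,0],0.7],
  [[0,0,240],[0,0,0],0.7],
  [[0,0,240],[0,0,0],0],
  [[0,0,240],[0,0,0],0],
  [[0,0,240],[0,0,0],0],
  [[0,0,240],[0,0,0],0],
  [[0,0,240],[0,0,0],0],
  [[0,0,240],[0,0,0],0],
  [[0,0,240],[0,0,0],0],
  [[0,0,240],[0,0,0],0],
], force=50)

```text
time_s: 10.6
tool_pos: [0.5502, 0.3843, 0.0063]
tool_rot: [0.0, 0.06, 0.998, 0.0]
ft_force: [-0.8, -0.4, 6.9]
gripper_width: 0.0229
```

```bash
python3 - <<'E'
from h import *
st()
E
```

```text
t 10.6 pos [550.2 384.3   6.3] yaw 173.1 tilt 0.03 w 22.9 F [-0.8 -0.4  6.9] q [-0.32  0.88 -0.64  1.64  0.67  0.85  0.21]
```

Gripped (opening 22.9 mm). I'll lift it well above the 200 mm mallet.

>>> step_arm([
  [[0,0,-15],[0,0,0],0],
  [[0,0,-45],[0,0,0],0],
  [[0,0,-80],[0,0,0],0],
  [[0,0,-120],[0,0,0],0],
  [[0,0,-160],[0,0,0],0],
  [[0,0,-200],[0,0,0],0],
  [[0,0,-235],[0,0,0],0],
  [[0,0,-260],[0,0,0],0],
  [[0,0,-260],[0,0,0],0],
  [[0,0,-260],[0,0,0],0],
])

```text
time_s: 11.43
tool_pos: [0.5501, 0.3848, 0.2693]
tool_rot: [0.002, 0.06, 0.998, 0.001]
ft_force: [0.7, 0.3, -2.0]
gripper_width: 0.0229
```

```bash
python3 - <<'E'
from h import *
st();go(641,94,266,180.8)
s=capture("scene");cv2.imwrite("pics/s5.png",s)
E
```

```text
t 11.43 pos [550.1 384.8 269.3] yaw 173.1 tilt 0.26 w 22.9 F [ 0.7  0.3 -2. ] q [-0.25  0.63 -0.78  1.38  0.44  1.31  0.4 ]
goal (641, 94, 266, 180.8) shift [-125.1 -277.8    2.9] turn [ 0.2  0.2 -7.7] rows 7.3
```

View pics/s5.png

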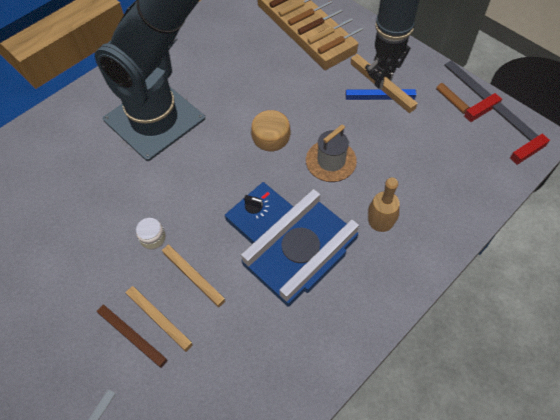

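The caul hangs level in the gripper at (384,82), and the others are untouched. I'll carry it to warmer y = +105.

>>> step_arm([
  [[-10,-22,3],[0,0,-1],0],
  [[-24,-53,3],[0,0,-2],0],
  [[-38,-84,3],[0,0,-3],0],
  [[-52,-115,3],[0,0,-4],0],
  [[-66,-146,3],[0,0,-5],0],
  [[-80,-177,3],[0,0,-6],0],
  [[-94,-208,3],[0,0,-7],0],
  [[-108,-239,3],[0,0,-7.7],0],
  [[-118,-262,3],[0,0,-7.7],0],
  [[-125,-278,3],[0,0,-7.7],0],
  [[-125,-278,3],[0,0,-7.7],0],
  [[-125,-278,3],[0,0,-7.7],0],
  [[-125,-278,3],[0,0,-7.7],0],
])

```text
time_s: 12.57
tool_pos: [0.6398, 0.0938, 0.2635]
tool_rot: [-0.0, -0.007, 1.0, 0.001]
ft_force: [-0.3, 0.6, -1.0]
gripper_width: 0.0228
```

```bash
python3 - <<'E'
from h import *
st();go(641,94,85,180.8)
E
```

```text
t 12.57 pos [639.8  93.8 263.5] yaw -179.1 tilt 0.06 w 22.8 F [-0.3  0.6 -1. ] q [ 0.25  0.61 -0.83  1.45  0.45  1.28  0.97]
goal (641, 94, 85, 180.8) shift [ -1.3   0.  178.5] turn [ 0.1 -0.   0.1] rows 4.3
```

>>> step_arm([
  [[-1,0,30],[0,0,0],0],
  [[-1,0,65],[0,0,0],0],
  [[-1,0,100],[0,0,0],0],
  [[-1,0,130],[0,0,0],0],
  [[-1,0,155],[0,0,0],0],
  [[-1,0,168],[0,0,0],0],
  [[-1,0,174],[0,0,0],0],
  [[-1,0,177],[0,0,0],0],
  [[-1,0,179],[0,0,0],0],
  [[-1,0,180],[0,0,0],0],
  [[-1,0,180],[0,0,0],0],
  [[-1,0,180],[0,0,0],0],
])

```text
time_s: 13.57
tool_pos: [0.6413, 0.0941, 0.0846]
tool_rot: [0.001, -0.007, 1.0, 0.001]
ft_force: [-0.5, 0.6, -0.5]
gripper_width: 0.023
```

```bash
python3 - <<'E'
from h import *
st()
E
```

```text
t 13.57 pos [641.3  94.1  84.6] yaw -179.2 tilt 0.11 w 23.0 F [-0.5  0.6 -0.5] q [ 0.21  0.77 -0.74  1.66  0.61  0.95  0.83]
```

>>> step_arm([
  [[0,0,0.5],[0,0,0],0],
  [[0,0,1],[0,0,0],0.35],
  [[0,0,1],[0,0,0],0.45],
  [[0,0,1],[0,0,0],0.5],
  [[0,0,1],[0,0,0],0.5],
  [[0,0,0],[0,0,0],0.5],
  [[0,0,0],[0,0,0],0.5],
  [[0,0,-20],[0,0,0],0.5],
  [[0,0,-50],[0,0,0],0.5],
  [[0,0,-90],[0,0,0],0.5],
  [[0,0,-130],[0,0,0],0.5],
  [[0,0,-165],[0,0,0],0.5],
  [[0,0,-165],[0,0,0],0.5],
])

```text
time_s: 14.65
tool_pos: [0.6435, 0.0959, 0.2574]
tool_rot: [0.006, -0.007, 1.0, 0.002]
ft_force: [0.8, 0.7, 0.4]
gripper_width: 0.0429
```

```bash
python3 - <<'E'
from h import *
st()
s=capture("scene");cv2.imwrite("pics/s6.png",s)
t=capture("top")
bars(t,"top",0.024,(0,90,40),(25,255,255),200)
bars(s,"scene",0.024,(0,90,40),(25,255,255),200)
go(493,-256,245,0.8);go(516,-390,245,3.1);
E
```

```text
t 14.65 pos [643.5  95.9 257.4] yaw -179.2 tilt 0.7 w 42.9 F [0.8 0.7 0.4] q [ 0.25  0.61 -0.83  1.46  0.46  1.26  0.96]
top [461. 380.] c -99 -634 wl 125 213 ang 17.2
top [100. 336.] c 55 623 wl 149 405 ang -9.7
top [224. 263.] c 308 207 wl 113 114 ang -90.0
top [208. 210.] c 497 266 wl 144 144 ang 0.5
top [353. 207.] c 509 -254 wl 24 181 ang 1.1
top [411. 208.] c 504 -462 wl 24 215 ang 6.7
top [390. 205.] c 516 -388 wl 25 218 ang 3.1
top [ 86. 163.] c 651 738 wl 129 156 ang -11.3
top [221. 144.] c 739 225 wl 68 97 ang 33.6
top [ 95. 101.] c 899 688 wl 34 129 ang 78.5
top [532. 141.] c 726 -896 wl 223 481 ang -3.2
scene [131. 335.] c 511 -465 wl 22 220 ang 6.8
scene [159. 318.] c 523 -392 wl 24 222 ang 3.1
scene [193. 275.] c 497 -259 wl 25 224 ang 1.0
scene [329. 211.] c 616 125 wl 33 234 ang 0.6
scene [385. 205.] c 711 249 wl 79 171 ang -51.4
scene [345. 169.] c 560 261 wl 43 116 ang -86.7
scene [313. 162.] c 473 216 wl 38 124 ang -41.8
scene [528. 149.] c 897 691 wl 37 142 ang 78.7
scene [270. 130.] c 305 211 wl 112 153 ang -43.5
scene [469. 103.] c 649 742 wl 139 168 ang -12.1
scene [293.   6.] c -41 660 wl 86 239 ang 16.8
scene [57. 40.] c -487 -11 wl 266 368 ang -90.0
goal (493, -256, 245, 0.8) shift [ 153.8 -348.     5. ] turn [-4.0e-01  1.0e-01 -1.8e+02] rows 25.1
goal (516, -390, 245, 3.1) shift [ 132.7 -482.3    4.9] turn [ 4.000e-01 -1.000e-01  1.777e+02] rows 24.8
```

View pics/s6.png

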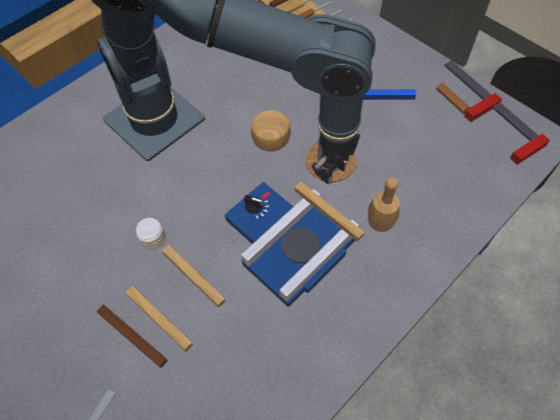

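Caul 1 of 4 lies across both bearers (scene about (329,211)). Next is the caul at (493,-256), kept at tool yaw of about 180°.

```bash
python3 - <<'E'
from h import *
go(493,-256,200,180.8)
E
```

```text
goal (493, -256, 200, 180.8) shift [ 154.  -348.1   50. ] turn [0.1 0.3 0. ] rows 9.2
```

>>> step_arm([
  [[20,-45,0],[0,0,0],0.7],
  [[36,-82,0],[0,0,0],0.7],
  [[53,-120,10],[0,0,0],0.7],
  [[70,-158,20],[0,0,0],0.7],
  [[87,-196,30],[0,0,0],0.7],
  [[103,-234,40],[0,0,0],0.7],
  [[120,-272,50],[0,0,0],0.7],
  [[137,-310,50],[0,0,0],0.7],
  [[148,-335,50],[0,0,0],0.7],
  [[154,-348,50],[0,0,0],0.7],
  [[154,-348,50],[0,0.3,0],0.7],
  [[154,-348,50],[0,0.3,0],0.7],
  [[154,-348,50],[0,0.3,0],0.7],
])

```text
time_s: 15.83
tool_pos: [0.4931, -0.2545, 0.1994]
tool_rot: [-0.001, -0.008, 1.0, 0.002]
ft_force: [-0.6, 0.3, 0.3]
gripper_width: 0.06
```

```bash
python3 - <<'E'
from h import *
st();go(493,-256,7,180.8)
s=capture("scene");crop("s",s,90,180,290,370,3,"pics/p7.png")
E
```

```text
t 15.83 pos [ 493.1 -254.5  199.4] yaw -179.1 tilt 0.19 w 60.0 F [-0.6  0.3  0.3] q [ 0.95  0.54 -0.86  1.78  0.46  1.04  1.51]
goal (493, -256, 7, 180.8) shift [-1.000e-01 -2.100e+00  1.924e+02] turn [ 0.2 -0.1  0.1] rows 4.6
```

View pics/p7.png

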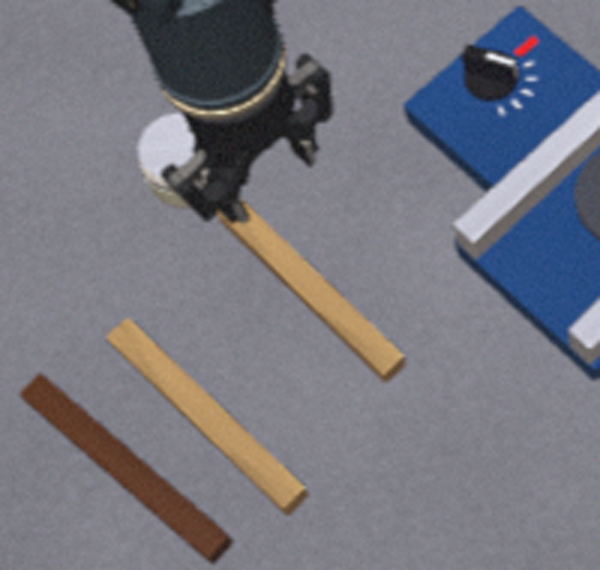

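The gripper hangs over the caul and clear of the tin (crop (165,155)). Lowering to grip.

>>> step_arm([
  [[0,-2,35],[0,0,0],0.7],
  [[0,-2,70],[0,0,0],0.7],
  [[0,-2,105],[0,0,0],0.7],
  [[0,-2,135],[0,0,0],0.7],
  [[0,-2,160],[0,0,0],0.7],
  [[0,-2,178],[0,0,0],0.7],
  [[0,-2,188],[0,0,0],0.7],
  [[0,-2,192],[0,0,0],0.7],
  [[0,-2,192],[0,0,0],0.7],
  [[0,-2,192],[0,0,0],0],
  [[0,-2,192],[0,0,0],0],
  [[0,-2,192],[0,0,0],0],
  [[0,-2,192],[0,0,0],0],
  [[0,-2,192],[0,0,0],0],
  [[0,-2,192],[0,0,0],0],
  [[0,-2,192],[0,0,0],0],
  [[0,-2,192],[0,0,0],0],
])

```text
time_s: 17.3
tool_pos: [0.494, -0.256, 0.0089]
tool_rot: [0.001, -0.008, 1.0, 0.001]
ft_force: [-1.2, 0.5, 5.6]
gripper_width: 0.0226
```

```bash
python3 - <<'E'
from h import *
st()
E
```

```text
t 17.3 pos [ 494.  -256.     8.9] yaw -179.0 tilt 0.11 w 22.6 F [-1.2  0.5  5.6] q [ 0.81  0.77 -0.66  1.96  0.74  0.67  1.27]
```

>>> step_arm([
  [[0,0,-15],[0,0,0],0],
  [[0,0,-45],[0,0,0],0],
  [[0,0,-80],[0,0,0],0],
  [[0,0,-120],[0,0,0],0],
  [[0,0,-160],[0,0,0],0],
  [[0,0,-190],[0,0,0],0],
  [[0,0,-200],[0,0,0],0],
  [[0,0,-200],[0,0,0],0],
])

```text
time_s: 17.97
tool_pos: [0.4951, -0.2568, 0.2122]
tool_rot: [0.003, -0.008, 1.0, -0.001]
ft_force: [0.1, -0.7, -1.7]
gripper_width: 0.0227
```

```bash
python3 - <<'E'
from h import *
st();go(642,24,205,180.8)
E
```

```text
t 17.97 pos [ 495.1 -256.8  212.2] yaw -179.1 tilt 0.34 w 22.7 F [ 0.1 -0.7 -1.7] q [ 0.96  0.52 -0.87  1.76  0.45  1.06  1.52]
goal (642, 24, 205, 180.8) shift [-151.3  278.4    7.7] turn [-0.1  0.3  0.1] rows 7.6
```

>>> step_arm([
  [[-10,19,0],[0,0,0],0],
  [[-26,49,2],[0,0,0],0],
  [[-43,79,4],[0,0,0],0],
  [[-60,110,6],[0,0,0],0],
  [[-77,141,8],[0,0,0],0],
  [[-94,172,8],[0,0,0],0],
  [[-111,203,8],[0,0,0],0],
  [[-126,232,8],[0,0,0],0],
  [[-140,258,8],[0,0,0],0],
  [[-148,272,8],[0,0,0],0],
  [[-151,278,8],[0,0.3,0],0],
  [[-151,278,8],[0,0.3,0],0],
  [[-151,278,8],[0,0.3,0],0],
  [[-151,278,8],[0,0.3,0],0],
])

```text
time_s: 19.13
tool_pos: [0.6411, 0.0214, 0.2039]
tool_rot: [-0.0, -0.007, 1.0, -0.001]
ft_force: [-0.2, -1.4, -0.8]
gripper_width: 0.0225
```

```bash
python3 - <<'E'
from h import *
st();go(642,24,87,180.8)
E
```

```text
t 19.13 pos [641.1  21.4 203.9] yaw -179.2 tilt 0.17 w 22.5 F [-0.2 -1.4 -0.8] q [ 0.36  0.65 -0.81  1.55  0.5   1.16  1.03]
goal (642, 24, 87, 180.8) shift [ -1.1   2.9 116.8] turn [-0.2 -0.   0. ] rows 2.8
```

>>> step_arm([
  [[-1,3,25],[0,0,0],0],
  [[-1,3,55],[0,0,0],0],
  [[-1,3,80],[0,0,0],0],
  [[-1,3,98],[0,0,0],0],
  [[-1,3,108],[0,0,0],0],
  [[-1,3,114],[0,0,0],0],
  [[-1,3,117],[0,0,0],0],
  [[-1,3,118],[0,0,0],0],
  [[-1,3,118.5],[0,0,0],0],
  [[-1,3,118.5],[0,0,0],0],
  [[-1,3,118.5],[0,0,0],0],
])

```text
time_s: 20.05
tool_pos: [0.6424, 0.0235, 0.087]
tool_rot: [0.0, -0.007, 1.0, -0.002]
ft_force: [-2.7, -1.6, 7.5]
gripper_width: 0.0227
```

```bash
python3 - <<'E'
from h import *
st()
E
```

```text
t 20.05 pos [642.4  23.5  87. ] yaw -179.2 tilt 0.21 w 22.7 F [-2.7 -1.6  7.5] q [ 0.32  0.76 -0.74  1.67  0.61  0.95  0.93]
```

In contact (7.5 N). Release and retreat.

>>> step_arm([
  [[0,0,0],[0,0,0],0],
  [[0,0,0],[0,0,0],0.35],
  [[0,0,0],[0,0,0],0.45],
  [[0,0,0],[0,0,0],0.5],
  [[0,0,0],[0,0,0],0.5],
  [[0,0,0],[0,0,0],0.5],
  [[0,0,-20],[0,0,0],0.5],
  [[0,0,-50],[0,0,0],0.5],
  [[0,0,-90],[0,0,0],0.5],
  [[0,0,-120],[0,0,0],0.5],
  [[0,0,-120],[0,0,0],0.5],
])

```text
time_s: 20.97
tool_pos: [0.6449, 0.0256, 0.2137]
tool_rot: [0.005, -0.007, 1.0, -0.001]
ft_force: [1.2, 0.6, 0.6]
gripper_width: 0.0426
```

```bash
python3 - <<'E'
from h import *
st()
s=capture("scene");cv2.imwrite("pics/s8.png",s)
t=capture("top")
bars(t,"top",0.024,(0,90,40),(25,255,255),200)
bars(s,"scene",0.024,(0,90,40),(25,255,255),200)
go(520,-390,200,183.1)
E
```

```text
t 20.97 pos [644.9  25.6 213.7] yaw -179.2 tilt 0.58 w 42.6 F [1.2 0.6 0.6] q [ 0.35  0.64 -0.81  1.54  0.49  1.17  1.03]
top [461. 380.] c -99 -634 wl 125 213 ang 17.2
top [100. 336.] c 55 623 wl 149 405 ang -9.7
top [224. 263.] c 308 207 wl 113 114 ang -90.0
top [208. 210.] c 497 266 wl 144 144 ang 0.5
top [411. 209.] c 504 -462 wl 23 215 ang 6.9
top [390. 205.] c 516 -388 wl 25 218 ang 3.1
top [ 86. 163.] c 652 738 wl 129 158 ang -11.3
top [255. 168.] c 651 98 wl 22 227 ang 0.3
top [222. 143.] c 739 218 wl 83 84 ang 69.2
top [ 95. 101.] c 899 688 wl 34 128 ang 78.5
top [532. 142.] c 726 -896 wl 223 481 ang -3.2
scene [132. 336.] c 511 -465 wl 22 220 ang 6.9
scene [159. 318.] c 523 -392 wl 24 222 ang 3.1
scene [311. 229.] c 618 50 wl 32 236 ang 0.9
scene [336. 217.] c 646 125 wl 34 175 ang 1.2
scene [385. 205.] c 711 249 wl 79 171 ang -51.4
scene [346. 166.] c 557 272 wl 43 129 ang -70.2
scene [527. 150.] c 897 690 wl 36 141 ang 78.9
scene [269. 132.] c 305 197 wl 112 139 ang 3.0
scene [469. 103.] c 649 742 wl 141 167 ang -13.2
scene [51. 44.] c -487 -43 wl 266 306 ang -90.0
scene [312.  26.] c 68 621 wl 166 408 ang -9.8
goal (520, -390, 200, 183.1) shift [ 128.3 -412.5    9.4] turn [-0.2  0.2 -2.4] rows 10.4
```

View pics/s8.png

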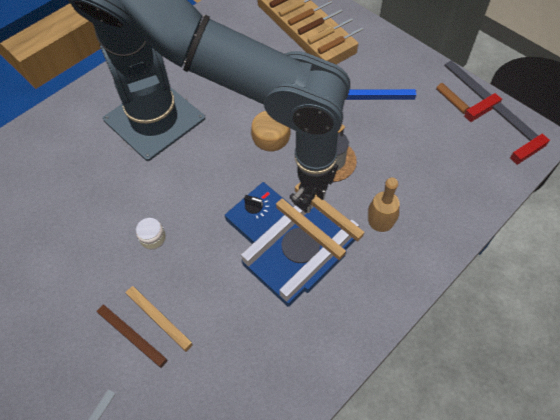

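Two cauls lie on the bearers side by side ((311,229) and (336,217)). Next is the caul at (520,-390).

>>> step_arm([
  [[10,-32,0],[0,0,0],0.6],
  [[22,-70,0],[0,0,-1],0.6],
  [[34,-108,4],[0,0,-2],0.6],
  [[46,-147,9],[0,0,-2.4],0.6],
  [[58,-186,9],[0,0,-2.4],0.6],
  [[70,-225,9],[0,0,-2.4],0.6],
  [[82,-264,9],[0,0,-2.4],0.6],
  [[94,-303,9],[0,0,-2.4],0.6],
  [[106,-341,9],[0,0,-2.4],0.6],
  [[116,-375,9],[0,0,-2.4],0.6],
  [[124,-400,9],[0,0,-2.4],0.6],
  [[128,-412,9],[0,0,-2.4],0.6],
  [[128,-412,9],[0,0,-2.4],0.6],
  [[128,-412,9],[0,0,-2.4],0.6],
  [[128,-412,9],[0,0,-2.4],0.6],
])

```text
time_s: 22.32
tool_pos: [0.5211, -0.3871, 0.2001]
tool_rot: [0.002, -0.029, 1.0, -0.001]
ft_force: [0.1, 0.6, 0.4]
gripper_width: 0.0514
```

```bash
python3 - <<'E'
from h import *
st();go(520,-390,7,183.1)
E
```

```text
t 22.32 pos [ 521.1 -387.1  200.1] yaw -176.7 tilt 0.23 w 51.4 F [0.1 0.6 0.4] q [ 1.04  0.67 -0.83  1.54  0.52  1.17  1.73]
goal (520, -390, 7, 183.1) shift [  1.9  -2.4 193.1] turn [-0.1  0.2  0.2] rows 4.6
```

>>> step_arm([
  [[2,-2,35],[0,0,0],0.6],
  [[2,-2,70],[0,0,0],0.6],
  [[2,-2,105],[0,0,0],0.6],
  [[2,-2,135],[0,0,0],0.6],
  [[2,-2,160],[0,0,0],0.6],
  [[2,-2,178],[0,0,0],0.6],
  [[2,-2,188],[0,0,0],0.6],
  [[2,-2,192],[0,0,0],0.6],
  [[2,-2,192],[0,0,0],0.6],
  [[2,-2,192],[0,0,0],0],
  [[2,-2,192],[0,0,0],0],
  [[2,-2,192],[0,0,0],0],
  [[2,-2,192],[0,0,0],0],
  [[2,-2,192],[0,0,0],0],
  [[2,-2,192],[0,0,0],0],
  [[2,-2,192],[0,0,0],0],
  [[2,-2,192],[0,0,0],0],
])

```text
time_s: 23.73
tool_pos: [0.5209, -0.3899, 0.0097]
tool_rot: [0.003, -0.029, 1.0, -0.002]
ft_force: [-0.7, 1.3, 6.0]
gripper_width: 0.023
```

```bash
python3 - <<'E'
from h import *
st()
E
```

```text
t 23.73 pos [ 520.9 -389.9    9.7] yaw -176.7 tilt 0.38 w 23.0 F [-0.7  1.3  6. ] q [ 0.97  0.87 -0.7   1.71  0.72  0.84  1.57]
```

>>> step_arm([
  [[0,0,-15],[0,0,0],0],
  [[0,0,-45],[0,0,0],0],
  [[0,0,-80],[0,0,0],0],
  [[0,0,-120],[0,0,0],0],
  [[0,0,-160],[0,0,0],0],
  [[0,0,-190],[0,0,0],0],
  [[0,0,-200],[0,0,0],0],
  [[0,0,-200],[0,0,0],0],
])

```text
time_s: 24.4
tool_pos: [0.5211, -0.3895, 0.2142]
tool_rot: [0.005, -0.029, 1.0, -0.003]
ft_force: [0.7, 0.4, -1.1]
gripper_width: 0.0228
```

```bash
python3 - <<'E'
from h import *
st();go(642,-46,205,180.8)
E
```

```text
t 24.4 pos [ 521.1 -389.5  214.2] yaw -176.7 tilt 0.73 w 22.8 F [ 0.7  0.4 -1.1] q [ 1.05  0.65 -0.84  1.52  0.51  1.18  1.75]
goal (642, -46, 205, 180.8) shift [-140.3  336.1    8.2] turn [-0.4  0.6  2.5] rows 8.7
```

>>> step_arm([
  [[-9,21,0],[0,0,0.5],0],
  [[-22,52,2],[0,0,1],0],
  [[-35,84,4],[0,0,1.5],0],
  [[-48,116,6],[0,0,2],0],
  [[-61,148,8],[0,0,2.5],0],
  [[-75,180,8],[0,0,2.5],0],
  [[-89,212,8],[0,0,2.5],0],
  [[-102,244,8],[0,0,2.5],0],
  [[-115,275,8],[0,0,2.5],0],
  [[-127,304,8],[0,0,2.5],0],
  [[-136,326,8],[-0.4,0.6,2.5],0],
  [[-140,336,8],[-0.4,0.6,2.5],0],
  [[-140,336,8],[-0.4,0.6,2.5],0],
  [[-140,336,8],[-0.4,0.6,2.5],0],
  [[-140,336,8],[-0.4,0.6,2.5],0],
])

```text
time_s: 25.65
tool_pos: [0.6409, -0.0483, 0.2043]
tool_rot: [-0.001, -0.006, 1.0, -0.001]
ft_force: [0.1, -0.4, -0.4]
gripper_width: 0.0229
```

```bash
python3 - <<'E'
from h import *
st();go(642,-46,87,180.8)
E
```

```text
t 25.65 pos [640.9 -48.3 204.3] yaw -179.3 tilt 0.12 w 22.9 F [ 0.1 -0.4 -0.4] q [ 0.47  0.65 -0.81  1.55  0.5   1.17  1.14]
goal (642, -46, 87, 180.8) shift [ -1.3   2.5 117.3] turn [-0.1 -0.1 -0.1] rows 2.8
```

>>> step_arm([
  [[-1,2,25],[0,0,0],0],
  [[-1,2,55],[0,0,0],0],
  [[-1,2,80],[0,0,0],0],
  [[-1,2,98],[0,0,0],0],
  [[-1,2,108],[0,0,0],0],
  [[-1,2,114],[0,0,0],0],
  [[-1,2,117],[0,0,0],0],
  [[-1,2,118],[0,0,0],0],
  [[-1,2,118.5],[0,0,0],0],
  [[-1,2,118.5],[0,0,0],0],
  [[-1,2,118.5],[0,0,0],0],
])

```text
time_s: 26.57
tool_pos: [0.6423, -0.0474, 0.0877]
tool_rot: [0.0, -0.005, 1.0, -0.001]
ft_force: [-2.9, -1.6, 4.6]
gripper_width: 0.0227
```

```bash
python3 - <<'E'
from h import *
st()
E
```

```text
t 26.57 pos [642.3 -47.4  87.7] yaw -179.4 tilt 0.15 w 22.7 F [-2.9 -1.6  4.6] q [ 0.43  0.77 -0.74  1.67  0.61  0.95  1.04]
```

>>> step_arm([
  [[0,0,0],[0,0,0],0],
  [[0,0,0],[0,0,0],0.35],
  [[0,0,0],[0,0,0],0.45],
  [[0,0,0],[0,0,0],0.5],
  [[0,0,0],[0,0,0],0.5],
  [[0,0,0],[0,0,0],0.5],
  [[0,0,-20],[0,0,0],0.5],
  [[0,0,-50],[0,0,0],0.5],
  [[0,0,-90],[0,0,0],0.5],
  [[0,0,-120],[0,0,0],0.5],
  [[0,0,-120],[0,0,0],0.5],
])

```text
time_s: 27.48
tool_pos: [0.645, -0.0458, 0.2144]
tool_rot: [0.005, -0.005, 1.0, -0.001]
ft_force: [-0.3, 0.3, -1.0]
gripper_width: 0.0432
```

```bash
python3 - <<'E'
from h import *
st()
s=capture("scene");cv2.imwrite("pics/s9.png",s)
t=capture("top")
bars(t,"top",0.024,(0,90,40),(25,255,255),200)
bars(s,"scene",0.024,(0,90,40),(25,255,255),200)
go(508,-464,200,186.9)
E
```

```text
t 27.48 pos [645.  -45.8 214.4] yaw -179.4 tilt 0.56 w 43.2 F [-0.3  0.3 -1. ] q [ 0.47  0.64 -0.82  1.53  0.5   1.17  1.14]
top [461. 380.] c -99 -634 wl 125 213 ang 17.2
top [100. 336.] c 55 623 wl 149 405 ang -9.8
top [224. 263.] c 308 207 wl 113 114 ang -90.0
top [208. 210.] c 497 266 wl 144 144 ang 0.5
top [411. 209.] c 504 -462 wl 24 215 ang 7.0
top [ 86. 163.] c 652 738 wl 129 158 ang -11.4
top [275. 167.] c 653 24 wl 25 224 ang 0.0
top [255. 168.] c 651 98 wl 22 227 ang 0.3
top [222. 143.] c 740 218 wl 83 84 ang 69.2
top [ 95. 101.] c 899 688 wl 35 129 ang 78.9
top [533. 143.] c 726 -896 wl 223 481 ang -3.2
scene [132. 336.] c 511 -465 wl 22 220 ang 6.9
scene [291. 247.] c 618 -26 wl 32 235 ang 0.4
scene [317. 234.] c 644 49 wl 32 185 ang 1.4
scene [336. 216.] c 642 125 wl 33 183 ang 0.6
scene [385. 205.] c 712 248 wl 79 171 ang -51.4
scene [331. 164.] c 521 250 wl 128 129 ang 35.4
scene [528. 149.] c 897 690 wl 38 141 ang 80.1
scene [470. 102.] c 649 742 wl 143 167 ang -12.6
scene [46. 48.] c -487 -71 wl 249 266 ang 0.0
scene [312.  27.] c 69 621 wl 166 408 ang -9.8
goal (508, -464, 200, 186.9) shift [ 139.2 -415.6    9.9] turn [-0.2  0.2 -6.3] rows 10.5
```

View pics/s9.png

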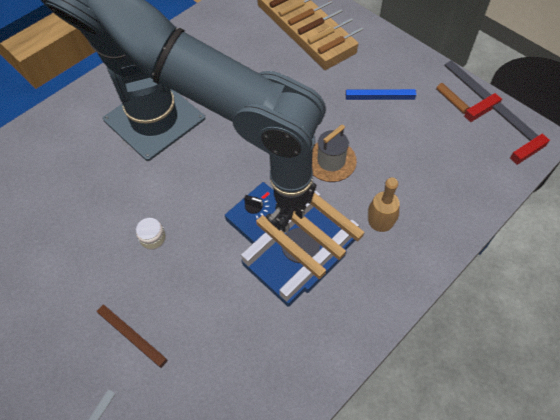

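Three cauls are placed, spaced evenly. Only the dark caul at scene (131,335) is left on the bench.

>>> step_arm([
  [[11,-32,0],[0,0,-1],0.7],
  [[23,-70,0],[0,0,-2],0.7],
  [[36,-108,4],[0,0,-3],0.7],
  [[49,-147,10],[0,0,-4],0.7],
  [[62,-186,10],[0,0,-5],0.7],
  [[75,-225,10],[0,0,-6],0.7],
  [[88,-264,10],[0,0,-6.3],0.7],
  [[101,-303,10],[0,0,-6.3],0.7],
  [[114,-341,10],[0,0,-6.3],0.7],
  [[126,-375,10],[0,0,-6.3],0.7],
  [[135,-402,10],[0,0,-6.3],0.7],
  [[139,-416,10],[0,0,-6.3],0.7],
  [[139,-416,10],[0,0,-6.3],0.7],
  [[139,-416,10],[0,0,-6.3],0.7],
  [[139,-416,10],[0,0,-6.3],0.7],
])

```text
time_s: 28.83
tool_pos: [0.5091, -0.4622, 0.1993]
tool_rot: [0.001, -0.061, 0.998, -0.001]
ft_force: [-0.1, 0.5, -0.3]
gripper_width: 0.0595
```

```bash
python3 - <<'E'
from h import *
st();go(508,-464,7,186.9)
E
```

```text
t 28.83 pos [ 509.1 -462.2  199.3] yaw -172.9 tilt 0.17 w 59.5 F [-0.1  0.5 -0.3] q [ 1.11  0.73 -0.84  1.43  0.55  1.23  1.91]
goal (508, -464, 7, 186.9) shift [  1.8  -1.4 192.3] turn [-0.1  0.2  0.2] rows 4.6
```

>>> step_arm([
  [[2,-1,35],[0,0,0],0.7],
  [[2,-1,70],[0,0,0],0.7],
  [[2,-1,105],[0,0,0],0.7],
  [[2,-1,135],[0,0,0],0.7],
  [[2,-1,160],[0,0,0],0.7],
  [[2,-1,178],[0,0,0],0.7],
  [[2,-1,188],[0,0,0],0.7],
  [[2,-1,192],[0,0,0],0.7],
  [[2,-1,192],[0,0,0],0.7],
  [[2,-1,192],[0,0,0],0],
  [[2,-1,192],[0,0,0],0],
  [[2,-1,192],[0,0,0],0],
  [[2,-1,192],[0,0,0],0],
  [[2,-1,192],[0,0,0],0],
  [[2,-1,192],[0,0,0],0],
  [[2,-1,192],[0,0,0],0],
  [[2,-1,192],[0,0,0],0],
])

```text
time_s: 30.25
tool_pos: [0.5085, -0.4641, 0.0089]
tool_rot: [0.002, -0.061, 0.998, -0.001]
ft_force: [-0.8, 0.8, 7.0]
gripper_width: 0.0227
```

```bash
python3 - <<'E'
from h import *
st()
E
```

```text
t 30.25 pos [ 508.5 -464.1    8.9] yaw -173.0 tilt 0.3 w 22.7 F [-0.8  0.8  7. ] q [ 1.07  0.92 -0.73  1.59  0.73  0.91  1.77]
```

>>> step_arm([
  [[0,0,-15],[0,0,0],0],
  [[0,0,-45],[0,0,0],0],
  [[0,0,-80],[0,0,0],0],
  [[0,0,-120],[0,0,0],0],
  [[0,0,-160],[0,0,0],0],
  [[0,0,-190],[0,0,0],0],
  [[0,0,-200],[0,0,0],0],
  [[0,0,-200],[0,0,0],0],
])

```text
time_s: 30.92
tool_pos: [0.5089, -0.4639, 0.2135]
tool_rot: [0.005, -0.061, 0.998, -0.003]
ft_force: [-0.1, -0.5, -1.9]
gripper_width: 0.0227
```

```bash
python3 - <<'E'
from h import *
st();go(643,-116,205,180.8)
s=capture("scene");cv2.imwrite("pics/s10.png",s)
E
```

```text
t 30.92 pos [ 508.9 -463.9  213.5] yaw -173.0 tilt 0.65 w 22.7 F [-0.1 -0.5 -1.9] q [ 1.12  0.71 -0.85  1.41  0.54  1.25  1.92]
goal (643, -116, 205, 180.8) shift [-175.6  329.     7.6] turn [-0.4  0.5  6.2] rows 8.9
```

View pics/s10.png

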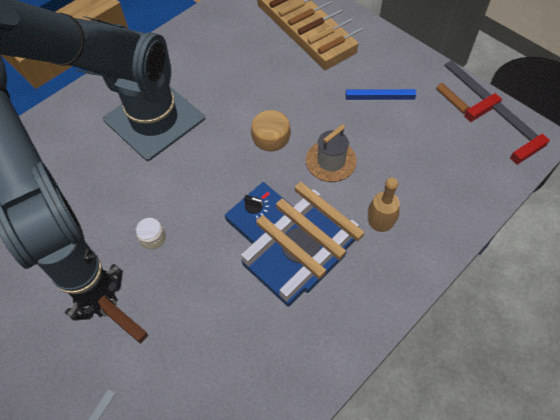

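The dark caul is lifted (near (105,305)) and three cauls lie neatly on the bearers. Carrying it to warmer y = -105.

>>> step_arm([
  [[-11,20,0],[0,0,1],0],
  [[-27,51,2],[0,0,2],0],
  [[-44,82,4],[0,0,3],0],
  [[-61,114,6],[0,0,4],0],
  [[-77,145,8],[0,0,5],0],
  [[-94,176,8],[0,0,6],0],
  [[-111,208,8],[0,0,6.2],0],
  [[-127,239,8],[0,0,6.2],0],
  [[-144,270,8],[0,0,6.2],0],
  [[-159,298,8],[0,0,6.2],0],
  [[-170,319,8],[-0.4,0.5,6.2],0],
  [[-176,329,8],[-0.4,0.5,6.2],0],
  [[-176,329,8],[-0.4,0.5,6.2],0],
  [[-176,329,8],[-0.4,0.5,6.2],0],
  [[-176,329,8],[-0.4,0.5,6.2],0],
])

```text
time_s: 32.22
tool_pos: [0.6414, -0.1181, 0.2008]
tool_rot: [-0.002, -0.006, 1.0, 0.0]
ft_force: [0.8, -1.0, 0.1]
gripper_width: 0.0228
```

```bash
python3 - <<'E'
from h import *
st();go(643,-116,87,180.8)
E
```

```text
t 32.22 pos [ 641.4 -118.1  200.8] yaw -179.3 tilt 0.27 w 22.8 F [ 0.8 -1.   0.1] q [ 0.57  0.67 -0.81  1.52  0.51  1.18  1.25]
goal (643, -116, 87, 180.8) shift [ -2.1   2.  113.8] turn [ 0.  -0.3 -0.1] rows 2.7
```

>>> step_arm([
  [[-2,2,25],[0,0,0],0],
  [[-2,2,55],[0,0,0],0],
  [[-2,2,80],[0,0,0],0],
  [[-2,2,96],[0,0,0],0],
  [[-2,2,105],[0,0,0],0],
  [[-2,2,111],[0,0,0],0],
  [[-2,2,113],[0,0,0],0],
  [[-2,2,114],[0,0,0],0],
  [[-2,2,115],[0,0,0],0],
  [[-2,2,115],[0,0,0],0],
  [[-2,2,115],[0,0,0],0],
])

```text
time_s: 33.13
tool_pos: [0.6435, -0.1163, 0.0869]
tool_rot: [-0.001, -0.006, 1.0, 0.0]
ft_force: [-0.6, -1.8, 3.2]
gripper_width: 0.0227
```

```bash
python3 - <<'E'
from h import *
st()
E
```

```text
t 33.13 pos [ 643.5 -116.3   86.9] yaw -179.3 tilt 0.17 w 22.7 F [-0.6 -1.8  3.2] q [ 0.53  0.78 -0.74  1.64  0.61  0.97  1.16]
```

>>> step_arm([
  [[0,0,0],[0,0,0],0],
  [[0,0,0],[0,0,0],0.35],
  [[0,0,0],[0,0,0],0.45],
  [[0,0,0],[0,0,0],0.5],
  [[0,0,0],[0,0,0],0.5],
  [[0,0,0],[0,0,0],0.5],
  [[0,0,-20],[0,0,0],0.5],
  [[0,0,-50],[0,0,0],0.5],
  [[0,0,-90],[0,0,0],0.5],
  [[0,0,-120],[0,0,0],0.5],
  [[0,-60,-120],[0,0,0],0.5],
  [[0,-100,-120],[0,0,0],0.5],
  [[0,-140,-120],[0,0,0],0.5],
  [[0,-180,-120],[0,0,0],0.5],
  [[0,-180,-120],[0,0,0],0.5],
])

```text
time_s: 34.38
tool_pos: [0.6442, -0.3054, 0.2058]
tool_rot: [-0.002, -0.002, 1.0, -0.002]
ft_force: [-1.8, -0.4, -0.8]
gripper_width: 0.0427
```

```bash
python3 - <<'E'
from h import *
st()
s=capture("scene");crop("s",s,200,110,420,310,3,"pics/s11.png")
t=capture("top");crop("t",t,160,120,440,290,2.8,"pics/t11.png");cv2.imwrite("pics/t11f.png",t);cv2.imwrite("pics/s11f.png",s)
print("top");bars(t[:,:],"top",0.102,(0,90,40),(25,255,255),200)
bars(s,"scene",0.102,(0,90,40),(25,255,255),200)
E
```

```text
t 34.38 pos [ 644.2 -305.4  205.8] yaw -179.8 tilt 0.35 w 42.7 F [-1.8 -0.4 -0.8] q [ 0.77  0.75 -0.79  1.33  0.53  1.28  1.54]
top
top [461. 380.] c -82 -606 wl 120 204 ang 17.2
top [100. 336.] c 66 599 wl 143 388 ang -9.7
top [224. 263.] c 309 200 wl 108 109 ang -90.0
top [208. 210.] c 490 256 wl 138 138 ang 0.5
top [ 86. 163.] c 637 709 wl 124 149 ang -11.4
top [296. 168.] c 639 -47 wl 21 214 ang -0.2
top [275. 167.] c 639 24 wl 24 214 ang 0.0
top [255. 168.] c 637 95 wl 21 218 ang 0.3
top [222. 143.] c 722 210 wl 79 81 ang 69.2
top [ 95. 101.] c 875 660 wl 34 124 ang 78.5
top [533. 148.] c 709 -857 wl 214 461 ang -3.2
scene [272. 265.] c 644 -120 wl 27 220 ang 0.8
scene [291. 247.] c 644 -52 wl 29 221 ang 0.4
scene [311. 229.] c 645 18 wl 31 222 ang 0.9
scene [329. 211.] c 643 89 wl 31 220 ang 0.6
scene [385. 205.] c 733 205 wl 74 161 ang -51.4
scene [330. 164.] c 548 203 wl 120 135 ang 35.4
scene [529. 149.] c 906 620 wl 36 133 ang 78.6
scene [270. 130.] c 351 169 wl 106 143 ang -45.5
scene [470. 103.] c 673 668 wl 134 157 ang -12.0
scene [312.  27.] c 129 555 wl 156 384 ang -9.8
scene [95. 12.] c -424 117 wl 117 249 ang 33.8
```

View pics/s11.png

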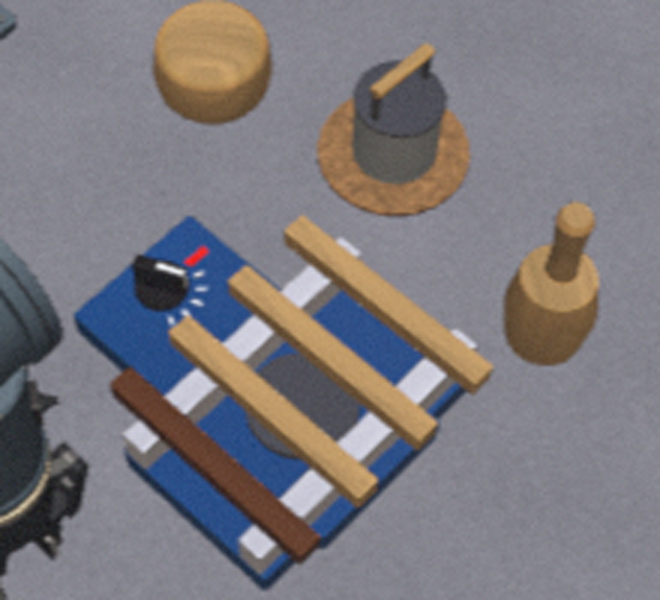

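View pics/t11.png

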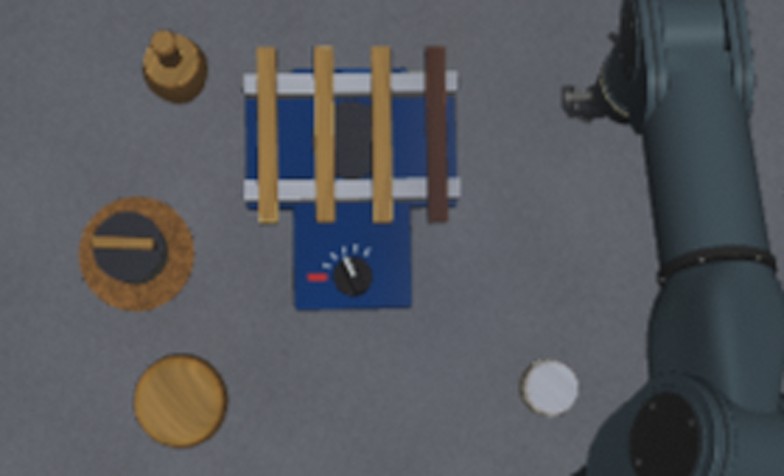

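All four cauls lie side by side across both bearers. The offset is under 5 mm from the midline and they're square within 1°. Next I'll measure the knob.

```bash
cat > knob.py <<'E'
from h import *
import sys
def knob(im,n):
    h=cv2.cvtColor(im,cv2.COLOR_BGR2HSV);c0=px(n,(.467,-.013,.078));
    for nm,m,z in(("white",cv2.inRange(h,(0,0,120),(179,70,255)),.078),("black",cv2.inRange(h,(0,0,0),(179,255,48)),.063)):
        mk=np.zeros(m.shape,np.uint8);cv2.circle(mk,tuple(int(round(v)) for v in c0),15,255,-1);m&=mk
        cs,_=cv2.findContours(m,cv2.RETR_EXTERNAL,cv2.CHAIN_APPROX_NONE)
        for c in cs:
            if len(c)<4: continue
            P=np.array([ray(n,p[0],z)[:2] for p in c])*1000
            a=cv2.contourArea(c)
            vx,vy,x,y=cv2.fitLine(P.astype(np.float32),cv2.DIST_L2,0,.01,.01).ravel()
            print(n,nm,"area",a,"px",c[:,0].mean(0).round(1),"mean",P.mean(0).round(),"dir",round(np.degrees(np.arctan2(vy,vx)),1),"rect",[np.round(v) for v in cv2.minAreaRect(P.astype(np.float32))])
    print(n,"pred px",c0.round(1))
    x,y=c0.astype(int);cv2.imwrite(f"pics/k_{n}_{sys.argv[1]}.png",cv2.resize(im[y-30:y+30,x-30:x+30],None,fx=8,fy=8,interpolation=cv2.INTER_CUBIC))
if __name__=="__main__":
    for n in("top","scene"):
        knob(cv2.imread(sys.argv[2+(n=="scene")]) if len(sys.argv)>3 else capture(n),n)
    st()
E
python3 knob.py a pics/t11f.png pics/s11f.png; cd pics; python3 -c "
import cv2,numpy as np;cv2.imwrite('ka.png',np.hstack([cv2.resize(cv2.imread('k_%s_a.png'%n),(390,390)) for n in('top','scene')]))"
```

```text
top white area 6.0 px [284.2 214.5] mean [477.  -6.] dir 23.6 rect [array([476.,  -7.]), array([20.,  6.]), np.float64(26.0)]
top black area 79.5 px [285.8 218.2] mean [465. -12.] dir -55.6 rect [array([466., -11.]), array([39., 42.]), np.float64(90.0)]
top pred px [286.2 217.2]
scene white area 0.0 px [266. 201.] mean [499.   6.] dir 44.4 rect [array([499.,   6.]), array([5., 0.]), np.float64(44.0)]
scene white area 11.0 px [256.5 199.4] mean [478.  -9.] dir 27.2 rect [array([478.,  -9.]), array([26.,  6.]), np.float64(28.0)]
scene white area 129.5 px [246.5 190.5] mean [438.  -8.] dir -87.6 rect [array([436.,  -9.]), array([25., 72.]), np.float64(0.0)]
scene black area 161.5 px [251.9 204.2] mean [473. -22.] dir -8.1 rect [array([472., -25.]), array([56., 37.]), np.float64(7.0)]
scene pred px [252.5 198. ]
t 34.48 pos [ 644.7 -301.8  205.7] yaw -179.7 tilt 0.26 w 42.8 F [-0.1  0.  -1. ] q [ 0.77  0.75 -0.79  1.34  0.53  1.28  1.54]
```

View pics/ka.png

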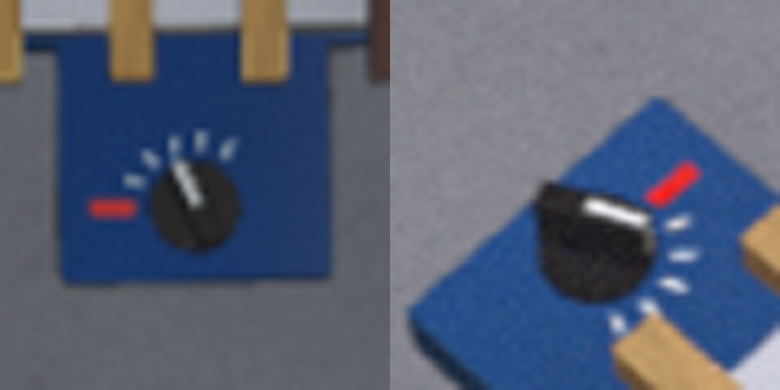

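The white pointer lies at about 25° from +x, i.e. joint ≈ -1.13, with the knob centre at about (467,-13). I'll move above it and turn the tool so the jaws straddle the bar.

```bash
python3 - <<'E'
from h import *
go(467,-13,200,25)
E
```

```text
goal (467, -13, 200, 25) shift [176.3 289.6   6.1] turn [ -0.4   0.  155.3] rows 21.7
```

>>> step_arm([
  [[176,290,5],[0,0,7],0.5],
  [[176,290,5],[0,0,14],0.5],
  [[176,290,5],[0,0,21],0.5],
  [[176,290,5],[0,0,28],0.5],
  [[176,290,5],[0,0,35],0.5],
  [[176,290,5],[0,0,42],0.5],
  [[176,290,5],[0,0,49],0.5],
  [[176,290,5],[0,0,56],0.5],
  [[176,290,5],[0,0,63],0.5],
  [[176,290,5],[0,0,70],0.5],
  [[176,290,5],[0,0,77],0.5],
  [[176,290,5],[0,0,84],0.5],
  [[176,290,5],[0,0,91],0.5],
  [[176,290,5],[0,0,98],0.5],
  [[176,290,5],[0,0,105],0.5],
  [[176,290,5],[0,0,112],0.5],
  [[176,290,5],[0,0,119],0.5],
  [[176,290,5],[0,0,126],0.5],
  [[176,290,5],[0,0,126],0.5],
])

```text
time_s: 36.07
tool_pos: [0.4669, -0.0115, 0.2012]
tool_rot: [-0.0, 0.891, 0.454, -0.002]
ft_force: [-1.3, -0.6, -0.4]
gripper_width: 0.0427
```

```bash
python3 - <<'E'
from h import *
st();go(467,-13,140,25)
E
```

```text
t 36.07 pos [466.9 -11.5 201.2] yaw 54.0 tilt 0.25 w 42.7 F [-1.3 -0.6 -0.4] q [ 0.19  0.32 -0.35  2.    0.14  0.85 -0.87]
goal (467, -13, 140, 25) shift [-1.   1.1 61.2] turn [-0.1  0.2 29. ] rows 4.1
```

>>> step_arm([
  [[-1,1,10],[0,0,7],0.5],
  [[-1,1,20],[0,0,14],0.5],
  [[-1,1,30],[0,0,21],0.5],
  [[-1,1,45],[0,0,28],0.5],
  [[-1,1,61],[0,0,29],0.5],
  [[-1,1,61],[0,0,29],0.5],
  [[-1,1,61],[0,0,29],0.5],
])

```text
time_s: 36.65
tool_pos: [0.4663, -0.0123, 0.14]
tool_rot: [-0.0, 0.976, 0.219, -0.003]
ft_force: [0.5, -0.2, 0.2]
gripper_width: 0.0428
```

```bash
python3 - <<'E'
from h import *
st();go(467,-13,56,25)
s=capture("scene");x,y=250,200;cv2.imwrite("pics/k12.png",cv2.resize(s[y-50:y+50,x-50:x+50],None,fx=6,fy=6,interpolation=cv2.INTER_CUBIC))
E
```

```text
t 36.65 pos [466.3 -12.3 140. ] yaw 25.4 tilt 0.34 w 42.8 F [ 0.5 -0.2  0.2] q [ 0.08  0.4  -0.2   2.08  0.12  0.68 -1.34]
goal (467, -13, 56, 25) shift [ 0.8  1.1 84. ] turn [-0.1  0.3  0.4] rows 2.0
```

View pics/k12.png

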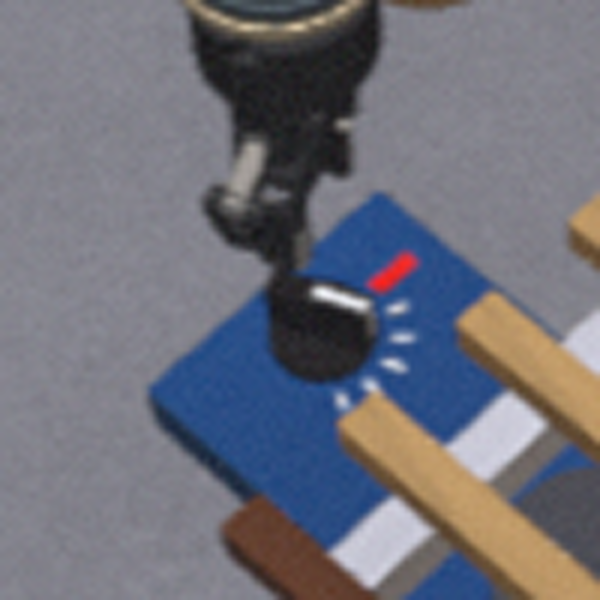

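The open gripper is above the knob (crop (320,320)), with the bar between the jaws. Lowering and gripping lightly.

>>> step_arm([
  [[1,1,20],[0,0,0],0.5],
  [[1,1,40],[0,0,0],0.5],
  [[1,1,60],[0,0,0],0.5],
  [[1,1,75],[0,0,0],0.5],
  [[1,1,82],[0,0,0],0.5],
  [[1,1,84],[0,0,0],0.5],
  [[1,1,84],[0,0,0],0.5],
  [[1,1,84],[0,0,0],0],
  [[1,1,84],[0,0,0],0],
  [[1,1,84],[0,0,0],0],
  [[1,1,84],[0,0,0],0],
  [[1,1,84],[0,0,0],0],
  [[1,1,84],[0,0,0],0],
  [[1,1,84],[0,0,0],0],
  [[1,1,84],[0,0,0],0],
], force=25)

```text
time_s: 37.95
tool_pos: [0.4683, -0.0126, 0.0576]
tool_rot: [-0.0, 0.976, 0.219, -0.001]
ft_force: [-1.5, 1.4, 7.3]
gripper_width: 0.0131
```

```bash
python3 - <<'E'
from h import *
st();go(467,-13,58,90.8)
E
```

```text
t 37.95 pos [468.3 -12.6  57.6] yaw 25.3 tilt 0.17 w 13.1 F [-1.5  1.4  7.3] q [ 0.04  0.53 -0.16  2.16  0.18  0.46 -1.39]
goal (467, -13, 58, 90.8) shift [-1.3 -0.1 -0.4] turn [ -0.1   0.1 -65.5] rows 9.1
```

>>> step_arm([
  [[0,0,0],[0,0,-5],0],
  [[0,0,0],[0,0,-10],0],
  [[0,0,0],[0,0,-16],0],
  [[-1,0,0],[0,0,-22],0],
  [[-1,0,0],[0,0,-28],0],
  [[-1,0,0],[0,0,-34],0],
  [[-1,0,0],[0,0,-40],0],
  [[-1,0,0],[0,0,-46],0],
  [[-1,0,0],[0,0,-52],0],
  [[-1,0,0],[0,0,-57],0],
  [[-1,0,0],[0,0,-62],0],
  [[-1,0,0],[0,0,-65.5],0],
  [[-1,0,0],[0,0,-65.5],0],
  [[-1,0,0],[0,0,-65.5],0],
  [[-1,0,0],[0,0,-65.5],0],
  [[-1,0,0],[0,0,-65.5],0],
])

```text
time_s: 39.28
tool_pos: [0.4673, -0.012, 0.0578]
tool_rot: [-0.001, 0.702, 0.712, -0.001]
ft_force: [-0.4, 5.9, -7.1]
gripper_width: 0.0133
```

```bash
python3 - <<'E'
from h import *
st();go(467,-13,58,90.8)
E
```

```text
t 39.28 pos [467.3 -12.   57.8] yaw 90.9 tilt 0.15 w 13.3 F [-0.4  5.9 -7.1] q [ 0.27  0.56 -0.49  2.15  0.51  0.54 -0.59]
goal (467, -13, 58, 90.8) shift [-1.  -0.3 -0.2] turn [-0.1 -0.   0.1] rows 0.0
```

Release, rise straight up, then swing away to the right so the camera can see.

>>> step_arm([
  [[0,0,0],[0,0,0],0.3],
  [[0,0,0],[0,0,0],0.5],
  [[0,0,0],[0,0,0],0.5],
  [[0,0,0],[0,0,0],0.5],
  [[0,0,0],[0,0,0],0.5],
  [[0,0,-15],[0,0,0],0.5],
  [[0,0,-40],[0,0,0],0.5],
  [[0,0,-80],[0,0,0],0.5],
  [[0,0,-120],[0,0,0],0.5],
  [[0,0,-150],[0,0,0],0.5],
  [[-40,0,-150],[0,0,0],0.5],
  [[-80,0,-150],[0,0,0],0.5],
  [[-120,0,-150],[0,0,0],0.5],
  [[-160,0,-150],[0,0,0],0.5],
  [[-200,0,-150],[0,0,0],0.5],
  [[-240,0,-150],[0,0,0],0.5],
  [[-240,0,-150],[0,0,0],0.5],
  [[-240,0,-150],[0,0,0],0.5],
])

```text
time_s: 40.78
tool_pos: [0.4704, -0.2547, 0.2071]
tool_rot: [-0.001, 0.704, 0.711, -0.001]
ft_force: [-0.8, 0.1, 0.2]
gripper_width: 0.0428
```

```bash
python3 knob.py b; python3 - <<'E'
from h import *
ims=[]
s=capture("scene");cv2.imwrite("pics/sF.png",s);t=capture("top");cv2.imwrite("pics/tF.png",t)
crop("s",s,200,110,420,310,3,"pics/sFc.png")
cv2.imwrite('pics/kb.png',np.hstack([cv2.resize(cv2.imread('pics/k_%s_b.png'%n),(390,390)) for n in('top','scene')]))
bars(t,"top",0.102,(0,90,40),(25,255,255),200)
bars(s,"scene",0.102,(0,90,40),(25,255,255),200)
E
```

```text
top white area 6.0 px [282.  217.5] mean [466.   1.] dir -90.0 rect [array([466.,   1.]), array([ 3., 21.]), np.float64(0.0)]
top black area 81.5 px [285.6 218.1] mean [465. -11.] dir 31.3 rect [array([464., -13.]), array([39., 42.]), np.float64(0.0)]
top pred px [286.2 217.2]
scene white area 0.0 px [266. 201.] mean [499.   6.] dir 44.4 rect [array([499.,   6.]), array([5., 0.]), np.float64(44.0)]
scene white area 12.0 px [255.5 195.4] mean [467.  -2.] dir 86.8 rect [array([467.,  -2.]), array([24.,  7.]), np.float64(88.0)]
scene white area 134.0 px [246.6 190.4] mean [438.  -8.] dir -87.3 rect [array([436.,  -9.]), array([25., 72.]), np.float64(1.0)]
scene black area 174.0 px [253.7 204.5] mean [477. -19.] dir -68.3 rect [array([477., -20.]), array([43., 46.]), np.float64(59.0)]
scene pred px [252.5 198. ]
t 40.88 pos [ 471.2 -251.4  207.5] yaw 90.9 tilt 0.18 w 42.6 F [0.5 0.9 0.2] q [ 0.82  0.44 -0.6   1.83  0.29  0.97  0.11]
top [461. 380.] c -82 -606 wl 120 204 ang 17.2
top [100. 336.] c 66 599 wl 143 388 ang -9.7
top [224. 263.] c 309 200 wl 108 109 ang -90.0
top [208. 210.] c 
[... 160 characters left out ...]
3
top [222. 143.] c 722 210 wl 79 81 ang 69.2
top [273. 154.] c 688 33 wl 23 216 ang 2.0
top [ 95. 101.] c 875 660 wl 33 123 ang 77.7
top [532. 142.] c 709 -857 wl 214 461 ang -3.2
scene [272. 265.] c 644 -120 wl 26 220 ang 0.5
scene [291. 247.] c 644 -53 wl 30 221 ang 0.1
scene [327. 239.] c 694 27 wl 31 218 ang 1.7
scene [329. 211.] c 643 89 wl 31 220 ang 0.5
scene [385. 205.] c 733 205 wl 74 161 ang -51.4
scene [330. 164.] c 549 202 wl 118 134 ang 37.6
scene [529. 148.] c 906 621 wl 36 134 ang 78.1
scene [270. 130.] c 351 169 wl 106 143 ang -45.5
scene [469. 103.] c 675 669 wl 133 158 ang -13.2
scene [28. 58.] c -396 -169 wl 109 262 ang -8.9
scene [312.  27.] c 129 555 wl 156 384 ang -9.8
```

View pics/kb.png

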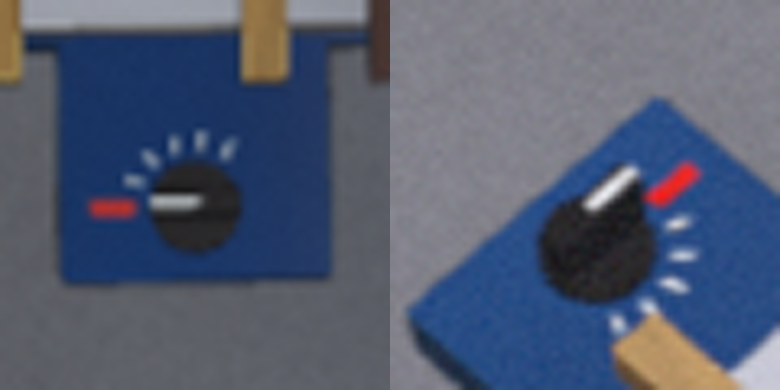

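View pics/sF.png

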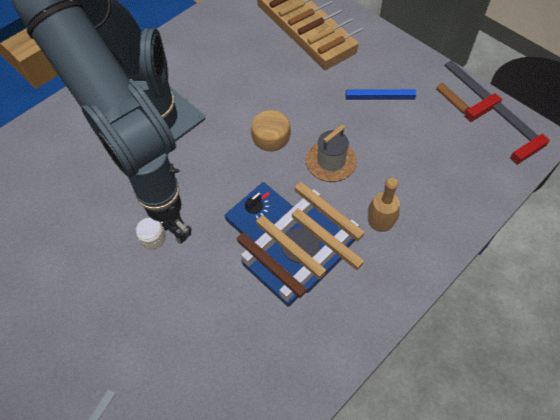

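The pointer now stands at the red mark. However, one caul was knocked and now lies at about (691,32), some 50 mm too far out (scene (327,239)), so I have to put it back. It was fine in the pictures at 34.4 s and 36.6 s.

```bash
python3 - <<'E'
from h import *
st();go(690,32,207,181.9)
crop("s",cv2.imread("pics/sF.png"),220,170,380,310,4.5,"pics/z.png")
E
```

```text
t 40.98 pos [ 471.5 -250.6  207.8] yaw 91.0 tilt 0.15 w 42.8 F [ 0.4 -0.8 -0.2] q [ 0.82  0.44 -0.6   1.83  0.29  0.97  0.11]
goal (690, 32, 207, 181.9) shift [278.8 223.3   0.5] turn [ -0.1  -0.2 -90.9] rows 12.7
```

View pics/z.png

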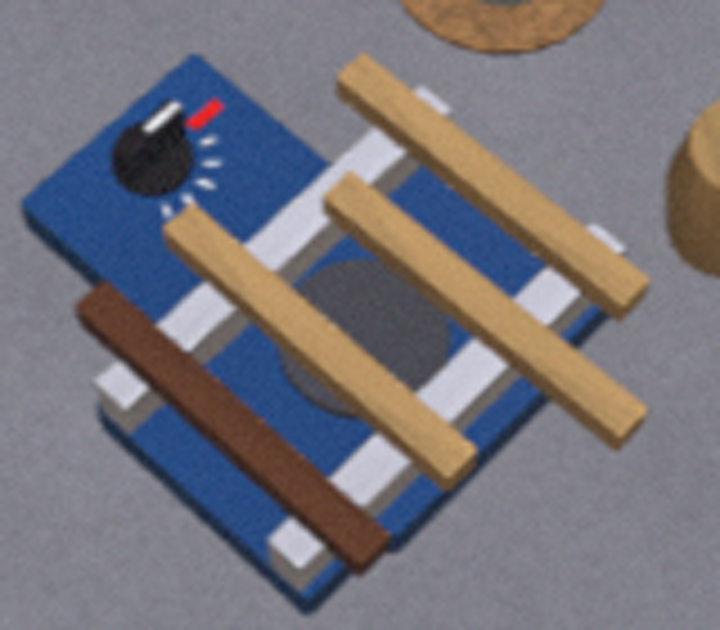

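>>> step_arm([
  [[279,223,0],[0,0,-7],0.5],
  [[279,223,0],[0,0,-14],0.5],
  [[279,223,0],[0,0,-21],0.5],
  [[279,223,0],[0,0,-28],0.5],
  [[279,223,0],[0,0,-35],0.5],
  [[279,223,0],[0,0,-42],0.5],
  [[279,223,0],[0,0,-49],0.5],
  [[279,223,0],[0,0,-56],0.5],
  [[279,223,0],[0,0,-63],0.5],
  [[279,223,0],[0,0,-70],0.5],
  [[279,223,0],[0,0,-77],0.5],
  [[279,223,0],[0,0,-84],0.5],
  [[279,223,0],[0,0,-91],0.5],
  [[279,223,0],[0,0,-91],0.5],
  [[279,223,0],[0,0,-91],0.5],
  [[279,223,0],[0,0,-91],0.5],
  [[279,223,0],[0,0,-91],0.5],
])

```text
time_s: 42.4
tool_pos: [0.6896, 0.0325, 0.2077]
tool_rot: [-0.001, -0.016, 1.0, 0.0]
ft_force: [0.6, -1.0, -0.4]
gripper_width: 0.043
```

```bash
python3 - <<'E'
from h import *
st();go(690,32,87,181.9)
s=capture("scene");bars(s,"scene",0.102,(0,90,40),(25,255,255),200)
t=capture("top");crop("t",t,220,100,350,240,4,"pics/z2.png")
crop("s",s,220,140,400,310,4,"pics/z3.png")
E
```

```text
t 42.4 pos [689.6  32.5 207.7] yaw -178.1 tilt 0.13 w 43.0 F [ 0.6 -1.  -0.4] q [ 0.37  0.76 -0.95  1.4   0.62  1.3   0.99]
goal (690, 32, 87, 181.9) shift [ -0.6  -0.6 120.7] turn [ 0.  -0.1 -0. ] rows 2.9
scene [272. 265.] c 644 -120 wl 26 220 ang 0.5
scene [291. 247.] c 645 -52 wl 29 221 ang -0.0
scene [327. 239.] c 694 27 wl 31 218 ang 1.6
scene [345. 224.] c 700 90 wl 32 106 ang 0.3
scene [307. 193.] c 569 87 wl 31 73 ang -0.1
scene [385. 205.] c 733 205 wl 74 161 ang -51.4
scene [528. 149.] c 907 620 wl 35 133 ang 78.5
scene [269. 134.] c 358 149 wl 96 119 ang 22.9
scene [470. 103.] c 673 667 wl 133 157 ang -10.8
scene [312.  27.] c 129 555 wl 156 384 ang -9.8
scene [54. 40.] c -393 -33 wl 250 357 ang -90.0
```

View pics/z3.png

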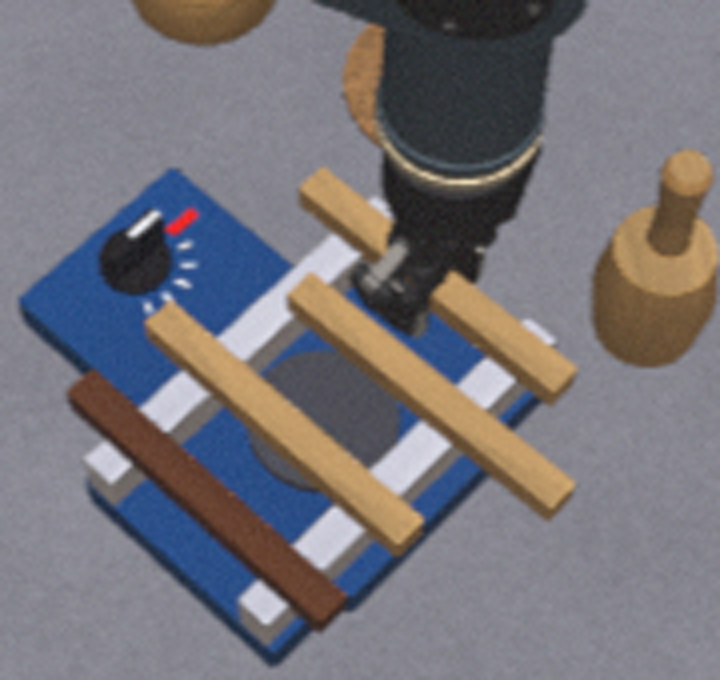

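The gripper stands over the shifted caul (crop (435,395)) with its neighbours clear. Lowering and gripping.

>>> step_arm([
  [[-0.5,-0.5,25],[0,0,0],0.5],
  [[-0.5,-0.5,55],[0,0,0],0.5],
  [[-0.5,-0.5,80],[0,0,0],0.5],
  [[-0.5,-0.5,100],[0,0,0],0.5],
  [[-0.5,-0.5,113],[0,0,0],0.5],
  [[-0.5,-0.5,118],[0,0,0],0.5],
  [[-0.5,-0.5,119],[0,0,0],0.5],
  [[-0.5,-0.5,119],[0,0,0],0],
  [[-0.5,-0.5,119],[0,0,0],0],
  [[-0.5,-0.5,119],[0,0,0],0],
  [[-0.5,-0.5,119],[0,0,0],0],
  [[-0.5,-0.5,119],[0,0,0],0],
  [[-0.5,-0.5,119],[0,0,0],0],
  [[-0.5,-0.5,119],[0,0,0],0],
], force=40)

```text
time_s: 43.67
tool_pos: [0.6907, 0.0322, 0.0902]
tool_rot: [-0.0, -0.016, 1.0, 0.0]
ft_force: [-0.9, -0.2, 6.4]
gripper_width: 0.0228
```

```bash
python3 - <<'E'
from h import *
st();go(641,24,110,180.8)
E
```

```text
t 43.67 pos [690.7  32.2  90.2] yaw -178.1 tilt 0.06 w 22.8 F [-0.9 -0.2  6.4] q [ 0.35  0.87 -0.89  1.52  0.73  1.1   0.9 ]
goal (641, 24, 110, 180.8) shift [ 49.9  -6.6 -19.8] turn [ 0.1 -0.   1.1] rows 1.3
```

>>> step_arm([
  [[0,0,-8],[0,0,0],0],
  [[0,0,-20],[0,0,0],0],
  [[5,0,-25],[0,0,0],0],
  [[15,-2,-25],[0,0,0.5],0],
  [[27,-4,-25],[0,0,1.1],0],
  [[39,-5,-25],[0,0,1.1],0],
  [[47,-6.5,-25],[0,0,1.1],0],
  [[50,-6.5,-25],[0,0,1.1],0],
  [[50,-6.5,-25],[0,0,1.1],0],
  [[50,-6.5,-20],[0,0,1.1],0],
  [[50,-6.5,-12],[0,0,1.1],0],
  [[50,-6.5,-5],[0,0,1.1],0],
  [[50,-6.5,-1],[0,0,1.1],0],
  [[50,-6.5,1],[0,0,1.1],0],
  [[50,-6.5,1],[0,0,1.1],0],
  [[50,-6.5,1],[0,0,1.1],0],
])

```text
time_s: 45.0
tool_pos: [0.6407, 0.024, 0.0901]
tool_rot: [-0.0, -0.007, 1.0, -0.0]
ft_force: [-6.5, -3.5, 16.7]
gripper_width: 0.0229
```

```bash
python3 - <<'E'
from h import *
st()
E
```

```text
t 45.0 pos [640.7  24.   90.1] yaw -179.2 tilt 0.02 w 22.9 F [-6.5 -3.5 16.7] q [ 0.4   0.81 -0.9   1.67  0.72  1.03  0.84]
```

Firm contact (17 N). I'll ease off, release, rise, and clear to the right.

>>> step_arm([
  [[0,0,-0.5],[0,0,0],0],
  [[0,0,-0.5],[0,0,0],0],
  [[0,0,0],[0,0,0],0.35],
  [[0,0,0],[0,0,0],0.45],
  [[0,0,0],[0,0,0],0.5],
  [[0,0,0],[0,0,0],0.5],
  [[0,0,-20],[0,0,0],0.5],
  [[0,0,-50],[0,0,0],0.5],
  [[0,0,-90],[0,0,0],0.5],
  [[0,0,-120],[0,0,0],0.5],
  [[0,-40,-120],[0,0,0],0.5],
  [[0,-80,-120],[0,0,0],0.5],
  [[0,-120,-120],[0,0,0],0.5],
  [[0,-160,-120],[0,0,0],0.5],
  [[0,-200,-120],[0,0,0],0.5],
  [[0,-240,-120],[0,0,0],0.5],
  [[0,-280,-120],[0,0,0],0.5],
  [[0,-310,-120],[0,0,0],0.5],
  [[0,-310,-120],[0,0,0],0.5],
  [[0,-310,-120],[0,0,0],0.5],
])

```text
time_s: 46.67
tool_pos: [0.6443, -0.2885, 0.2093]
tool_rot: [-0.001, -0.005, 1.0, 0.0]
ft_force: [0.2, 1.4, 0.2]
gripper_width: 0.0426
```

```bash
python3 knob.py c; python3 - <<'E'
from h import *
s=capture("scene");t=capture("top");cv2.imwrite("pics/sG.png",s)
crop("s",s,200,110,420,310,3,"pics/sGc.png")
cv2.imwrite('pics/kc.png',np.hstack([cv2.resize(cv2.imread('pics/k_%s_c.png'%n),(390,390)) for n in('top','scene')]))
bars(t,"top",0.102,(0,90,30),(25,255,255),200)
bars(s,"scene",0.102,(0,90,40),(25,255,255),200)
E
```

```text
top white area 6.0 px [282.  217.5] mean [466.   1.] dir -90.0 rect [array([466.,   1.]), array([ 3., 21.]), np.float64(0.0)]
top black area 83.0 px [285.6 218.2] mean [465. -12.] dir 22.2 rect [array([464., -13.]), array([39., 42.]), np.float64(0.0)]
top pred px [286.2 217.2]
scene white area 0.0 px [266. 201.] mean [499.   6.] dir 44.4 rect [array([499.,   6.]), array([5., 0.]), np.float64(44.0)]
scene white area 14.0 px [255.5 195.6] mean [467.  -2.] dir 85.8 rect [array([467.,  -2.]), array([24.,  7.]), np.float64(87.0)]
scene white area 134.0 px [246.6 190.4] mean [438.  -8.] dir -87.3 rect [array([436.,  -9.]), array([25., 72.]), np.float64(1.0)]
scene black area 174.0 px [253.7 204.5] mean [477. -19.] dir -66.8 rect [array([477., -20.]), array([43., 46.]), np.float64(59.0)]
scene pred px [252.5 198. ]
t 46.77 pos [ 645.1 -284.7  210.1] yaw -179.2 tilt 0.06 w 42.5 F [ 0.5  1.2 -0.3] q [ 0.83  0.78 -0.97  1.35  0.64  1.33  1.44]
top [460. 380.] c -82 -606 wl 120 204 ang 17.2
top [100. 336.] c 66 598 wl 143 388 ang -9.8
top [224. 263.] c 309 200 wl 108 109 ang -90.0
top [208. 210
[... 163 characters left out ...]
0.0
top [255. 168.] c 637 95 wl 21 218 ang 0.3
top [222. 143.] c 722 210 wl 79 81 ang 69.2
top [ 94. 101.] c 875 660 wl 33 124 ang 78.5
top [533. 148.] c 709 -855 wl 217 461 ang -3.2
scene [272. 265.] c 644 -120 wl 27 220 ang 0.4
scene [291. 247.] c 645 -52 wl 29 221 ang 0.4
scene [311. 228.] c 645 19 wl 31 222 ang 0.3
scene [329. 211.] c 643 89 wl 31 220 ang 0.9
scene [385. 205.] c 733 205 wl 74 161 ang -51.4
scene [331. 164.] c 549 202 wl 118 135 ang 37.6
scene [530. 148.] c 906 621 wl 35 132 ang 79.1
scene [270. 130.] c 351 169 wl 105 144 ang -43.5
scene [470. 102.] c 673 668 wl 134 157 ang -11.5
scene [312.  27.] c 129 555 wl 156 384 ang -9.8
scene [90. 16.] c -428 90 wl 138 286 ang 41.8
```

View pics/sGc.png

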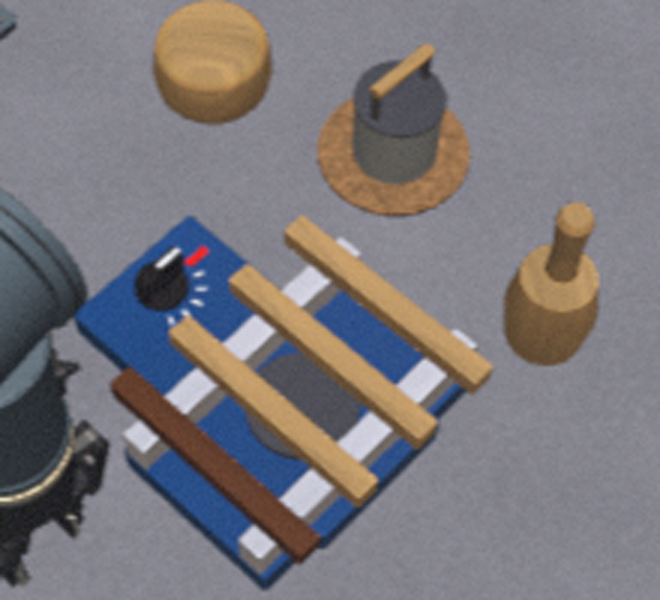

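View pics/kc.png

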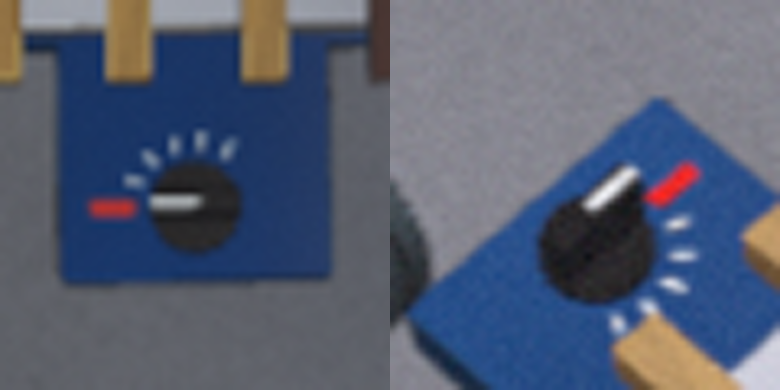

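```bash
python3 -c "
from bench import *
print(sense()['qd'].round(3)); print(close_job())"
```

```text
[-0.005 -0.003  0.004 -0.003  0.004  0.001  0.003]
the job is handed in; nothing more can be done
None
```

I moved the pot to the cork pad, laid all four cauls across the bearers and turned the knob to the red mark. The job was handed in at about 47 s, and `close_job()` gave no verdict. The four cauls are three light and one dark. I left the blue bar and the try-square alone.

**Knocked caul:** after the knob was turned, one caul had shifted about 50 mm outwards along its length. The pictures at 34.4 s and 36.6 s showed the cauls in place before that. I picked it up and set it back between its neighbours, so that fix came after the knob was already at the mark.

**Last checks before handing in:**
- **Cauls:** their middles are within about 5 mm of the midline, square within about 1°, one layer, roughly 70 mm apart.
- **Pot:** it stands upright on the pad, judged by eye. It was set down within a few millimetres of the measured pad centre.
- **Knob:** the pointer read 90° in the top view and about 86° in the scene view, against a target of about 91°. Even the larger gap, about 5° (0.09 rad), is inside the 0.12 rad limit.
- **Bystanders and arm:** the mallet and hat block measured the same as before. The arm touched nothing and was at rest. I did not re-measure the wax tin at the end, but the arm never came near enough to touch it.

**Disagreement:** the two cameras differed by about 5 mm on most positions, so I used their averages. Every grasp closed on its target.

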